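Fit the charged battery to the engraver drive and switch it on

TASK

Free the battery pack from its charging cradle by squeezing its two orange side buttons together, lift it out and stand it upright on the round dark leather pad, then let go. Take it again by its two blue end faces and lower it, without dropping it, fully home between the cheeks of the white drive unit, and let go. Then switch the unit on: press its green membrane key firmly, with the fingers, until it has felt your push for a moment, but do not crush it; leave the red key and the other things on the bench alone.

Things in the scene. Friction and masses are not known exactly. Their poses are not given: they have to be found in the camera images.
- pack: Black battery pack, 60 (x) by 36 (y) by 75 mm high, 0.2 to 0.4 kg, loose. Origin: centre of underside, z up. Blue plates on its top and its ends (faces at x = +-30 mm). On each y side an orange spring button, 26 mm long, 38 to 58 mm above the underside, 6.5 mm proud (49 mm over both), and moving with it, 8 to 14 mm up, a catch 20 mm long, 5.5 mm proud. Either way round will do.
- release_l_face (a point): Centre of the outer face of the button on the pack's +y side, 48 mm above the pack's underside.
- release_r_face (a point): Centre of the outer face of the button on the pack's -y side, 48 mm above the pack's underside.
- release_l (a joint): Travel of the +y button with its catch, 0 (out) to 0.006 m (pressed flush). 3 N to start it, 8 N fully in. Springs back.
- release_r (a joint): The same for the -y button.
- charger: Grey charging cradle fixed to the bench, base 120 (x) by 100 (y) by 20 mm high; origin at the centre of its underside, axes along the pack's at the start. Two end cheeks (inner faces at x = +-32 mm, 10 mm thick, 34 mm wide) rise to 70 mm above the bench by the pack's ends.
- charger_floor (a point): Where the pack stands in the cradle, 20 mm above the bench. On both y sides a low wall (outer face 40 mm out) with a black ledge (inner edge at y = +-20.3 mm, top 22 mm above this floor) hooks over the pack's catches: the pack lifts straight out only with both buttons pressed nearly flush.
- mat: Round dark leather-covered pad, 180 mm across and 4 mm thick, fixed to the bench; origin at the centre of its underside.
- unit: White engraver drive unit fixed to the bench, 150 mm (x) by 250 mm (y), 30 mm high; origin at the centre of its underside. On it the battery bay (see bay) towards its +y end and a dark keypad panel, 130 x 80 mm with its surface 34 mm above the bench, towards its -y end.
- bay (a point): Centre of the bay's floor, 30 mm above the bench, axes as the unit's. Two grey cheeks (inner faces y = +-27 mm, 8 thick, 50 long) rise 66 mm beside the pack's buttons, too near for fingers; two end lips (inner faces x = +-33 mm, 8 thick) are 12 mm high. The pack goes in with its x along the bay's x, 3 mm clear at each end, 2.5 mm beside each button, and just stands there: no latch.
- key_on: Green round membrane key, 26 mm across, standing 3.5 mm above the keypad panel; origin at the centre of its top face, 37.5 mm above the bench, pressed downwards. It gives only 1.5 mm: about 2 N at first touch, 9.5 N at the stop. It registers when pushed with more than 5 N for 0.2 s; over 30 N crushes it.
- key_off: Red round key, the same, 70 mm from the green one; origin at the centre of its top face. Not to be pressed.
- caliper: Steel caliper lying on the bench, 150 mm long (y), jaws to -x, 9 mm high; origin under its beam's middle. Bystander.
- tin: Round aluminium tin 60 mm across, 35 mm high; origin at the centre of its underside. Bystander.
- stamp_block: Light wooden block with brass stamps, 40 x 70 x 32 mm; origin at the centre of its underside. Bystander.

How it is judged:
On the way, in this order (a step that is already met when the one before it is completed fails the run):
1. both side buttons are squeezed in by the fingers while the pack stands in the cradle (value of joint each of release_l, release_r above 0.0045 m and contact force between the fingers and pack above 2 N and distance between pack and charger below 0.03 m), for 0.05 s.
2. the pack is lifted out of the cradle (z of pack in the frame of charger above 0.07 m), for 0.05 s.
3. the pack stands upright on the leather pad, let go (horizontal distance between pack and mat below 0.08 m and height (world z) of pack below 0.008 m and angle between pack's own z axis and vertical below 0.08 rad and contact force between the fingers and pack below 0.3 N), for 0.2 s.
4. the pack stands fully home in the bay of the drive unit (within 7 mm of its centre, 4 mm of its floor), let go (horizontal distance between pack and bay below 0.007 m and z of pack in the frame of bay below 0.004 m and angle between pack's own z axis and vertical below 0.07 rad and contact force between the fingers and pack below 0.3 N), for 0.2 s.
5. the green key is pressed with the fingers with more than 5 N for 0.2 s (contact force between the fingers and key_on above 5 N), for 0.2 s.
At the end, for the whole second after the job is handed in: The pack stands at rest, upright and fully home in the drive unit's bay (within 7 mm of the bay's centre, within 4 mm of its floor, within 0.07 rad of upright) and nothing presses the green key, which has been pressed (horizontal distance between pack and bay below 0.007 m and z of pack in the frame of bay below 0.004 m and angle between pack's own z axis and vertical below 0.07 rad and linear speed of pack below 0.02 m/s and contact force between anything else and key_on below 0.5 N); the robot touches nothing.
It fails at once if the green key is crushed (over 30 N) (contact force between anything else and key_on above 30 N).
It fails at once if the red key is pressed (over 2 N) (contact force between anything else and key_off above 2 N).
It fails at once if the pack is dropped into the bay (faster than 0.5 m/s within 30 mm of its centre line, below its cheeks' tops) (horizontal distance between pack and bay below 0.03 m and z of pack in the frame of bay below 0.066 m and linear speed of pack above 0.5 m/s).
It fails at once if the pack is tipped over (more than 1 rad) (angle between pack's own z axis and vertical above 1 rad).
It fails at once if a bystander is moved more than 20 mm (distance of any of caliper, tin, stamp_block from where it was at the start of the episode above 0.02 m).
It also fails if it takes over 72 s, if anything falls off the work surface, if the arm or the gripper's body presses on something with over 40 N, if the wrist force passes 120 N, or if a joint passes its speed limit or range.

ROBOT

A 7-joint arm with a two-finger parallel gripper is mounted at the origin on the work surface. World frame = base frame: x ahead of the robot, y to its left, z up, the work surface at z = 0. Lengths are in m, angles in rad, forces in N, time in s.
With the tool pointing down it reaches from about 0.4 to 0.9 m from the base axis. Payload 5.5 kg.
Tool frame: the origin (TCP) lies on the centre line of the jaws, within the pads' length; the fingertips stand 11 mm ahead of it and the grasp point (between the pads) lies 8 mm behind it; z points along the fingers, y is the direction in which the jaws open and shut (so a half turn about z gives the same grasp; the last joint's range is limited). The gripper opens to 92 mm and grips with 3 to 60 N. Pads are 19 mm wide; open, the fingers measure 130 mm over their backs; the gripper's body (75 mm by 190 mm) begins 47 mm behind the grasp point.
Start: joints at [1.366, 0.501, -0.427, 1.55, 0.221, 1.138, -0.21], TCP at [0.293, -0.58, 0.238] pointing down, gripper open.
Joint ranges: [-2.88, 2.88], [-0.31, 2.03], [-1.54, 1.56], [0.2, 2.42], [-1.41, 4.55], [0.19, 2.02], [-2.57, 2.57]. Speed limits (rad/s): [2.57, 2.57, 3.14, 3.14, 3.14, 3.14, 3.14].

INTERFACE

Orientations are given as a unit quaternion [w, x, y, z].
In Python, from plant import sensors, cams, ctrl gives the robot as it stands.
- The arm moves only by the shell command python3 -m inch 'ROWS' [FORCE]. ROWS is JSON, a list of rows, each a list of 7 numbers: the turn, a rotation vector about the tool's x, y, z in degrees, then the shift along the tool's x, y, z in cm, then the opening, from -1 (shut) to 1 (fully open), so that 0 is half open. In form: [[rx, ry, rz, x, y, z, hand], ...]. A call has 1 to 8 rows; each row shifts and turns the commanded pose from where the row before left it, along the tool's axes as they then stand; what a row does not reach is not made up. A row lasts 1/8 s, in which the tool goes at most 62.5 mm and 10.7 degrees, less where a joint would pass 70% of its speed; a pose out of reach is approached as far as the arm can. A call with a gripper value outside its range is refused whole. The fingers move at their own pace and stop on an object; FORCE is the grip in N (left out, the last holds). Time passes only in rows, so rows that do not move let the fingers close. It gives the time, the measured TCP pose, the force and the opening at its end, in the units of the state.
- sensors.get_state(): the state, without advancing time (a new reading comes with each control period).
- cams.snapshot(name): name is "side" or "top" or "wrist"; returns a dict with "img" (384x512x3 uint8, red, green, blue), "fx", "fy", "cx", "cy" (pixels), "dist_coeffs" ([k1, k2, p1, p2, k3] as OpenCV has them; the pictures are not rectified), "R" (3x3) and "t" (3): a world point X has camera coordinates R X + t. Camera axes: x right, y down, z forward; pixel columns grow to the right and rows downward; lengths in m; the calibration is good to about 2 mm. A picture is of the moment at which its call begins. There is no depth.
- ctrl.hand_in(): hands the job in, once; it reports no verdict.
The state is a dict: "clock": time; "q": joint angles; "joint_vel": joint speeds; "effort": joint torques, N m; "tcp_pos": TCP position; "tool_rot": TCP orientation; "force": force on the tool from outside, world axes, zero at the start; "torque": the same for the moment, N m; "gripper_width": finger opening in m.
Only numpy, scipy, OpenCV 4.12 (cv2) and the standard library are available. Lean on these libraries where they do the work, as an engineer would, in place of code of your own. Each camera call takes 0.05 s, during which the arm holds its last target.

## Working session

There is one attempt and no reset: what is moved stays moved. The work goes in short steps, Python scripts to look and compute and a shell command to move; the robot and the scene stay as the last step left them, time stands still between calls to the robot, and variables do not carry over. Pictures are saved under pics/ and viewed, and the job is handed in when it is done.

```bash
ls -la; mkdir -p pics; python3 - <<'E'
from plant import sensors,cams
import cv2
s=sensors.get_state();print(s)
for n in ["side","top","wrist"]:
    d=cams.snapshot(n);cv2.imwrite(f"pics/{n}0.png",d["img"][:,:,::-1]);print(n,{k:v for k,v in d.items() if k!="img"})
E
```

```text
total 12
drwxr-xr-x  3 agent agent 4096 Dec  7 14:57 .
drwxr-xr-x 23 root  root  4096 Dec  7 14:57 ..
drwxr-xr-x  2 agent agent 4096 Dec  7 14:57 pics
{'clock': 0.0, 'q': array([ 1.36622206,  0.50186799, -0.42681343,  1.55144054,  0.22080945,
        1.13830915, -0.21030975]), 'joint_vel': array([ 0.0010184 , -0.00012828, -0.00057603,  0.00064719,  0.00074328,
        0.00056396, -0.00043319]), 'effort': array([ 3.44346181e-04, -5.66598380e+01, -5.81567824e+00, -2.79110259e+01,
       -6.85461634e-02,  3.07826651e-02,  2.06033824e-04]), 'tcp_pos': array([ 0.292748  , -0.57958074,  0.23667162]), 'tool_rot': array([-9.62567822e-04,  9.72764664e-01,  2.31792892e-01, -1.92124441e-04]), 'force': array([-0.3184524 , -0.20300187,  0.07767441]), 'torque': array([ 0.02616955, -0.0135148 , -0.03741294]), 'gripper_width': 0.09186034554510533}
side {'fx': 347.82823946600706, 'fy': 347.82823946600706, 'cx': 254.92795103525734, 'cy': 189.6836839205537, 'dist_coeffs': array([-0.05073653,  0.        ,  0.        ,  0.        ,  0.        ]), 'R': array([[ 0.99688929, -0.07600368,  0.02086108],
     
[... 240 characters left out ...]
0319966908, 'dist_coeffs': array([-0.02299052,  0.        ,  0.        ,  0.        ,  0.        ]), 'R': array([[-0.00230734, -0.99920226, -0.03986885],
       [-0.99715858,  0.00530093, -0.07514436],
       [ 0.07529575,  0.03958218, -0.99637533]]), 't': array([0.03133646, 0.57776537, 0.94722953])}
wrist {'fx': 322.612076516036, 'fy': 322.612076516036, 'cx': 251.84040676109842, 'cy': 189.8393381114621, 'dist_coeffs': array([-0.07740668,  0.        ,  0.        ,  0.        ,  0.        ]), 'R': array([[ 0.45195696, -0.89203559, -0.00272252],
       [-0.85943338, -0.43625236,  0.26656733],
       [-0.23897525, -0.11813714, -0.96381245]]), 't': array([-0.64932475, -0.03424826,  0.39073148])}
```

View pics/top0.png

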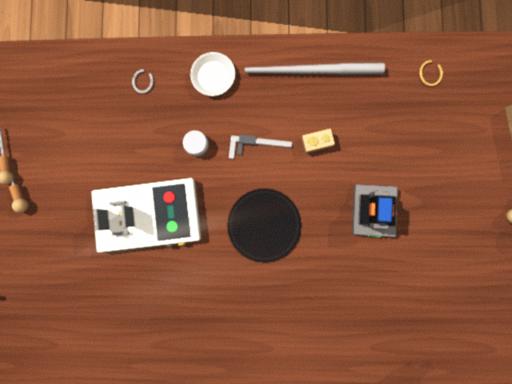

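View pics/side0.png

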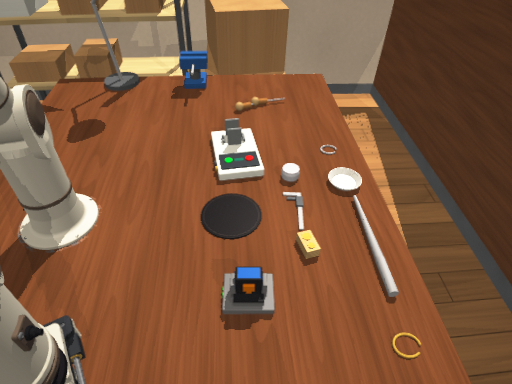

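View pics/wrist0.png

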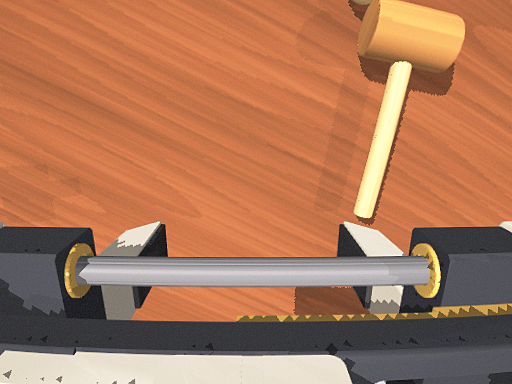

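The top view shows the cradle with the pack near (375,211), the mat at (264,225), and the unit near (146,215) with the bay on its left, which is world +y. The green key is at (172,226) and the red key at (169,197). I'll zoom in to measure them.

```bash
cat > h.py <<'E'
import numpy as np,cv2
from plant import sensors,cams
def snap(n,save=None):
    d=cams.snapshot(n)
    d["K"]=np.array([[d["fx"],0,d["cx"]],[0,d["fy"],d["cy"]],[0,0,1.]])
    if save: cv2.imwrite(f"pics/{save}.png",d["img"][:,:,::-1]); np.savez(f"pics/{save}.npz",**d)
    return d
def load(s): return dict(np.load(f"pics/{s}.npz"))
def proj(d,P):
    P=np.asarray(P,float).reshape(-1,3)
    return cv2.projectPoints(P,cv2.Rodrigues(np.array(d["R"]))[0],np.array(d["t"]),d["K"],np.array(d["dist_coeffs"]))[0].reshape(-1,2)
def back(d,uv,z):
    u=cv2.undistortPoints(np.array(uv,float).reshape(-1,1,2),d["K"],np.array(d["dist_coeffs"])).reshape(-1,2)
    R=np.array(d["R"]);t=np.array(d["t"]);c=-R.T@t
    out=[]
    for a in u:
        r=R.T@np.array([a[0],a[1],1]);out.append(c+r*(z-c[2])/r[2])
    return np.array(out)
def crop(d,x0,y0,w,h,k,name,lines=[],step=10):
    im=cv2.resize(d["img"][y0:y0+h,x0:x0+w],None,fx=k,fy=k,interpolation=cv2.INTER_CUBIC)[:,:,::-1].copy()
    for col,pl in lines:
        p=((np.array(pl)+.5-[x0,y0])*k).astype(int)
        cv2.polylines(im,[p.reshape(-1,1,2)],False,col,1)
    for x in range(x0-x0%step+step,x0+w,step):
        cv2.putText(im,str(x),(int((x+.5-x0)*k),10),0,.35,(255,255,255),1);cv2.line(im,(int((x+.5-x0)*k),12),(int((x+.5-x0)*k),18),(255,255,255),1)
    for y in range(y0-y0%step+step,y0+h,step):
        cv2.putText(im,str(y),(0,int((y+.5-y0)*k)),0,.35,(255,255,255),1)
    cv2.imwrite(f"pics/{name}.png",im)
E
python3 - <<'E'
from h import *
t=snap("top","t1");s=snap("side","s1")
crop(t,345,175,60,70,9,"t1c");crop(t,85,170,125,90,6,"t1u");crop(s,210,255,80,70,9,"s1c");crop(s,200,110,75,75,8,"s1u")
E
```

```text
(no output)
```

View pics/t1c.png

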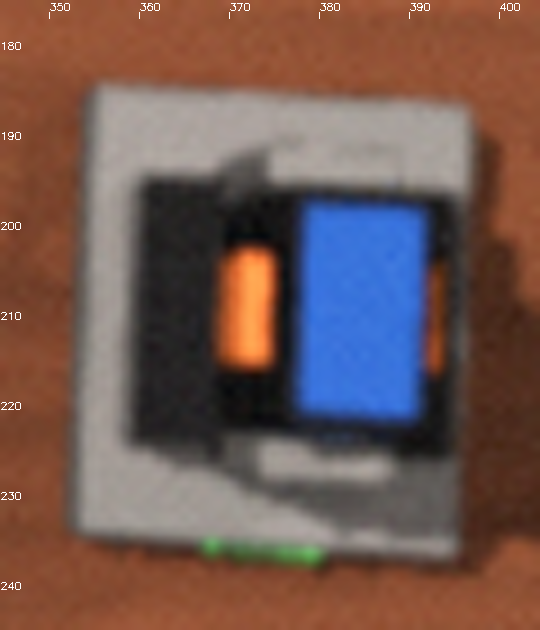

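View pics/t1u.png

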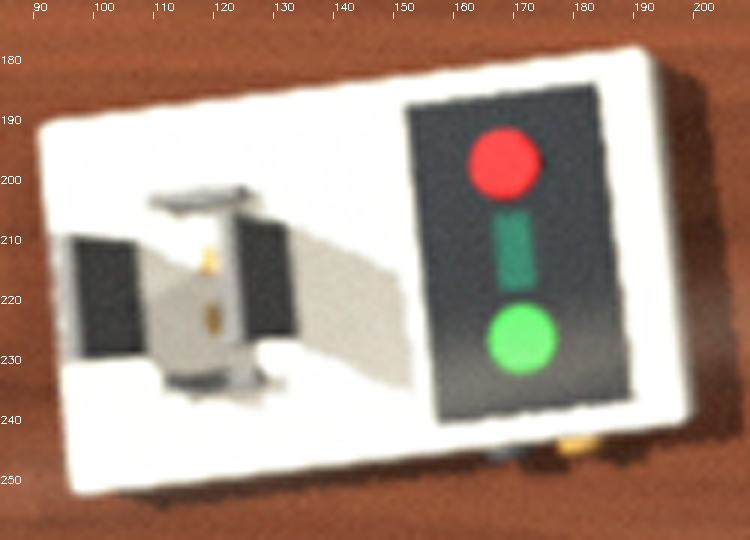

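View pics/s1c.png

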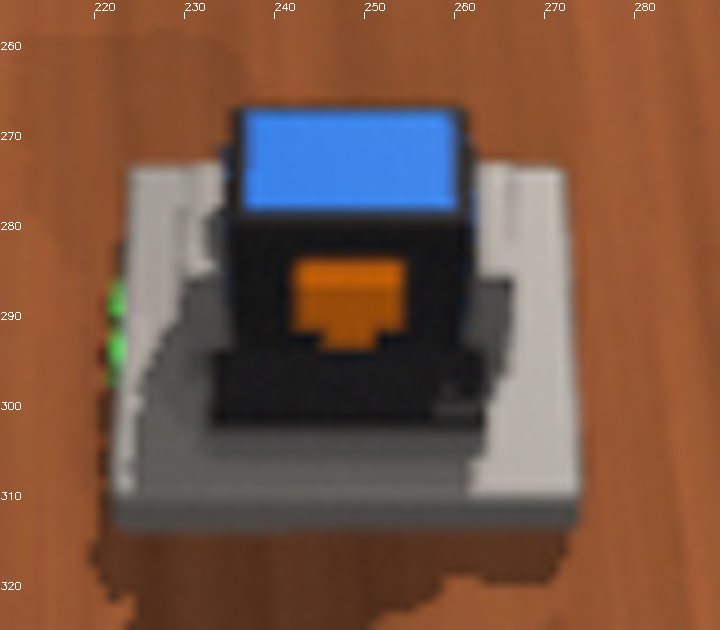

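View pics/s1u.png

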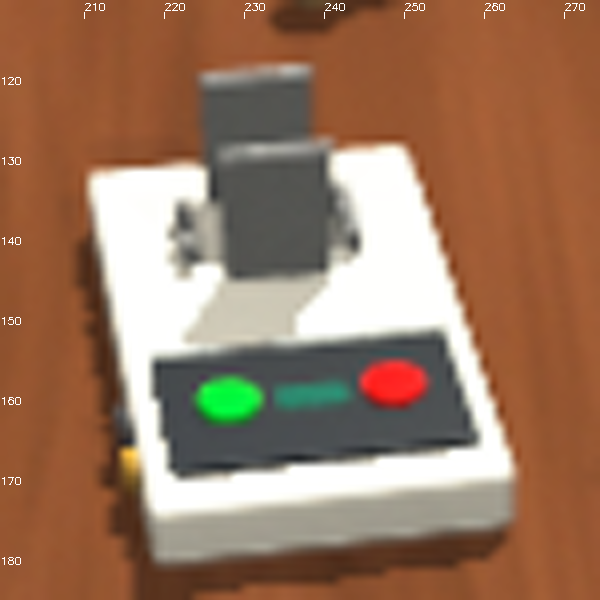

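```bash
python3 - <<'E'
from h import *
t=load("t1");s=load("s1")
C=lambda p,x0,y0,k:np.array(p,float)/k-.5+[x0,y0]
def q(n,d,p,z):
    X=back(d,p,z)[:,:2]
    c=X.mean(0)
    e=[X[1]-X[0],X[2]-X[1],X[2]-X[3],X[3]-X[0]]
    print(n,"ctr",c.round(4),"edges mm",[round(np.linalg.norm(v)*1e3,1) for v in e],"ang",[round(np.degrees(np.arctan2(v[1],v[0])),1) for v in e])
print("cams",-t["R"].T@t["t"],-s["R"].T@s["t"])
q("base t",t,C([(92,87),(470,107),(460,552),(75,533)],345,175,9),.02)
q("blue t",t,C([(302,202),(428,206),(420,420),(298,415)],345,175,9),.095)
q("blue s",s,C([(243,110),(460,110),(457,212),(243,212)],210,255,9),.095)
q("base s",s,C([(130,165),(565,168),(578,496),(112,496)],210,255,9),.02)
q("unit t",t,C([(38,123),(652,47),(692,420),(72,494)],85,170,6),.03)
q("panel t",t,C([(407,105),(596,84),(631,400),(440,423)],85,170,6),.034)
q("panel s",s,C([(152,357),(445,331),(480,440),(172,477)],200,110,8),.034)
q("unit s",s,C([(88,175),(408,147),(515,480),(150,517)],200,110,8),.03)
g=back(t,C([(522,339),(504,164)],85,170,6),.0375);print("keys t G,R",g.round(4),np.linalg.norm(g[0]-g[1]))
g=back(s,C([(229,400),(394,383)],200,110,8),.0375);print("keys s",g.round(4),np.linalg.norm(g[0]-g[1]))
q("cheekR t top",t,C([(240,217),(288,223),(298,336),(244,342)],85,170,6),.096)
q("cheekL t top",t,C([(62,235),(80,238),(84,358),(74,358)],85,170,6),.096)
# mat
for n,d in (("t",t),("s",s)):
    im=cv2.cvtColor(d["img"],cv2.COLOR_RGB2GRAY); m=(im<40).astype(np.uint8)
    x,y=proj(d,[[0.5,0.0,0.004]])[0]
    k,lab,st,ce=cv2.connectedComponentsWithStats(m)
    for i in range(1,k):
        if 2000<st[i,4]<20000: print(n,st[i],ce[i],back(d,[ce[i]],.004))
E
```

```text
cams [ 0.50487364 -0.00924464  0.98846129] [ 0.49999901 -0.70737735  0.75617778]
base t ctr [ 0.531  -0.2681] edges mm [np.float64(99.4), np.float64(117.2), np.float64(100.4), np.float64(117.9)] ang [np.float64(-93.4), np.float64(177.1), np.float64(-93.0), np.float64(176.6)]
blue t ctr [ 0.5309 -0.2693] edges mm [np.float64(30.5), np.float64(52.1), np.float64(29.4), np.float64(51.8)] ang [np.float64(-92.1), np.float64(176.3), np.float64(-92.6), np.float64(177.5)]
blue s ctr [ 0.5329 -0.2688] edges mm [np.float64(54.4), np.float64(29.7), np.float64(52.2), np.float64(29.6)] ang [np.float64(-3.5), np.float64(-96.4), np.float64(-3.6), np.float64(-92.2)]
base s ctr [ 0.5323 -0.2699] edges mm [np.float64(119.7), np.float64(97.6), np.float64(117.9), np.float64(98.3)] ang [np.float64(-4.0), np.float64(-94.4), np.float64(-3.7), np.float64(-93.4)]
unit t ctr [0.5215 0.2808] edges mm [np.float64(251.8), np.float64(149.3), np.float64(251.2), np.float64(149.9)] ang [np.float64(-83.4), np.float64(-173.4), np.float64(-83.2), np.float64(-173.2)]
panel t ctr [0.5284 0.2166] edges mm [np.float64(76.5)
[... 464 characters left out ...]
 np.float64(-83.8), np.float64(6.0), np.float64(-83.3)]
keys t G,R [[0.4941 0.2139 0.0375]
 [0.5633 0.2219 0.0375]] 0.069645815744256
keys s [[0.4955 0.2133 0.0375]
 [0.565  0.2214 0.0375]] 0.06996053910949315
cheekR t top ctr [0.517  0.2963] edges mm [np.float64(18.4), np.float64(42.3), np.float64(20.5), np.float64(46.6)] ang [np.float64(-97.2), np.float64(-173.8), np.float64(-83.8), np.float64(-177.0)]
cheekL t top ctr [0.5105 0.3695] edges mm [np.float64(7.0), np.float64(44.9), np.float64(3.8), np.float64(46.3)] ang [np.float64(-99.4), np.float64(-176.6), np.float64(-90.0), np.float64(-172.8)]
t [ 232  189   65   68 2209] [266.89090086 222.87867813] [[ 0.50095813 -0.01176188  0.004     ]]
```

```bash
cat > plan.py <<'E'
import sys
from h import *
from scipy.spatial.transform import Rotation as Ro
def plan(x,y,z,ang):
    s=sensors.get_state();q=s["tool_rot"];R=Ro.from_quat([q[1],q[2],q[3],q[0]])
    a=np.radians(ang);yy=np.array([np.cos(a),np.sin(a),0]);zz=np.array([0,0,-1.]);xx=np.cross(yy,zz)
    T=Ro.from_matrix(np.c_[xx,yy,zz])
    dv=np.array([x,y,z])-s["tcp_pos"]
    print("t",round(s["clock"],3),"tcp",s["tcp_pos"].round(4),"yang",round(np.degrees(np.arctan2(*R.as_matrix()[[1,0],1])),2),"w",round(s["gripper_width"],4),"F",s["force"].round(2),"q",s["q"].round(2))
    print("turn deg",np.degrees((R.inv()*T).as_rotvec()).round(2),"| shift cm now",(R.inv().apply(dv)*100).round(2),"| shift after turn",(T.inv().apply(dv)*100).round(2))
if __name__=="__main__": plan(*map(float,sys.argv[1:5]))
E
python3 - <<'E'
from h import *
t=load("t1");s=load("s1")
C=lambda p,x0,y0,k:np.array(p,float)/k-.5+[x0,y0]
print("cheek R top",back(t,C([(222,215),(240,217),(244,342),(226,343)],85,170,6),.096).round(4)[:,:2])
print("cheek L top",back(t,C([(62,235),(80,238),(84,358),(70,360)],85,170,6),.096).round(4)[:,:2])
# mat fit by circle boundary
for n,d in (("t",t),("s",s)):
    im=d["img"].astype(int); m=((im[:,:,0]<50)).astype(np.uint8)
    x,y=proj(d,[[0.5,-0.0,0.004]])[0].astype(int)
    m=cv2.morphologyEx(m,cv2.MORPH_CLOSE,np.ones((7,7),np.uint8))
    k,lab,st,ce=cv2.connectedComponentsWithStats(m);i=lab[y,x];print(n,st[i])
    c=max(cv2.findContours((lab==i).astype(np.uint8),0,2)[0],key=len).reshape(-1,2)
    X=back(d,c,.004)[:,:2].astype(np.float32);print(cv2.minEnclosingCircle(X),X.mean(0))
from scipy.optimize import least_squares
# key projections & bay guess overlay
def box(u,p): # unit pose
    a=np.radians(u[2]);R=np.array([[np.cos(a),-np.sin(a)],[np.sin(a),np.cos(a)]])
    p=np.array(p,float);return np.c_[p[:,:2]@R.T+u[:2],p[:,2]]
u=(0.522,0.2806,6.6)
for by in (.06,.065,.07):
    L=[]
    for sgn in(1,-1):
        for z in (.096,.03):
            L.append(((0,255,255),(box(u,[(-.025,by+sgn*.027,z),(.025,by+sgn*.027,z),(.025,by+sgn*.035,z),(-.025,by+sgn*.035,z),(-.025,by+sgn*.027,z)]))))
    crop(t,85,170,125,90,6,f"t1b{int(by*1e3)}",[(c,proj(t,P)) for c,P in L]);crop(s,200,110,75,75,8,f"s1b{int(by*1e3)}",[(c,proj(s,P)) for c,P in L])
a=cv2.imread("pics/t1b65.png");b=cv2.imread("pics/s1b65.png");
cv2.imwrite("pics/ov.png",np.hstack([a[100:,:400],b[:440,100:460]]))
E
python3 plan.py 0.5315 -0.269 0.2 -93.3
```

```text
cheek R top [[0.5411 0.3141]
 [0.5403 0.3072]
 [0.4938 0.3048]
 [0.4934 0.3116]]
cheek L top [[0.5338 0.3751]
 [0.5327 0.3681]
 [0.4879 0.3655]
 [0.4871 0.3708]]
t [ 229  189   72   73 3973]
((0.4962388873100281, -0.004695854149758816), 0.08800018578767776) [0.50444126 0.00165775]
s [     0      0    512    384 192849]
((0.91156405210495, 1.7290847301483154), 2.351518392562866) [ 0.10801701 -0.22490005]
t 0.25 tcp [ 0.293  -0.5799  0.2372] yang -63.2 w 0.0916 F [1.28 0.4  0.18] q [ 1.37  0.5  -0.43  1.55  0.22  1.14 -0.21]
turn deg [-5.00e-02  1.00e-02  3.01e+01] | shift cm now [ 35.31 -16.99   3.74] | shift after turn [ 22.02 -32.41   3.72]
```

View pics/ov.png

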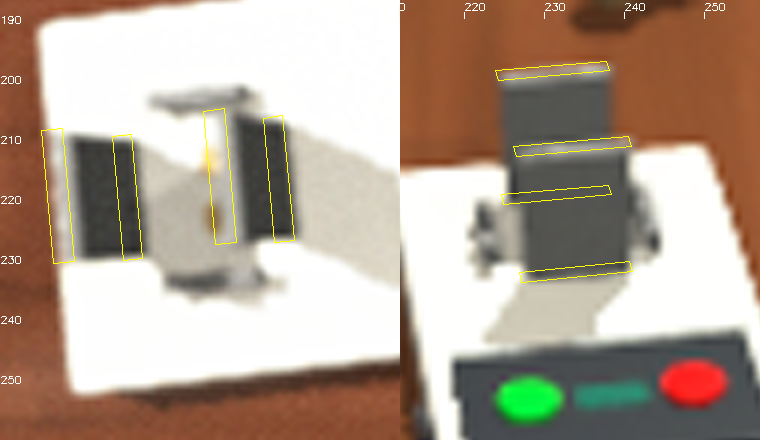

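```bash
python3 - <<'E'
from h import *
a=cv2.imread("pics/t1b60.png");b=cv2.imread("pics/s1b60.png");
cv2.imwrite("pics/ov2.png",np.hstack([a[100:,:400],b[:440,100:460]]))
E
```

```text
(no output)
```

View pics/ov2.png

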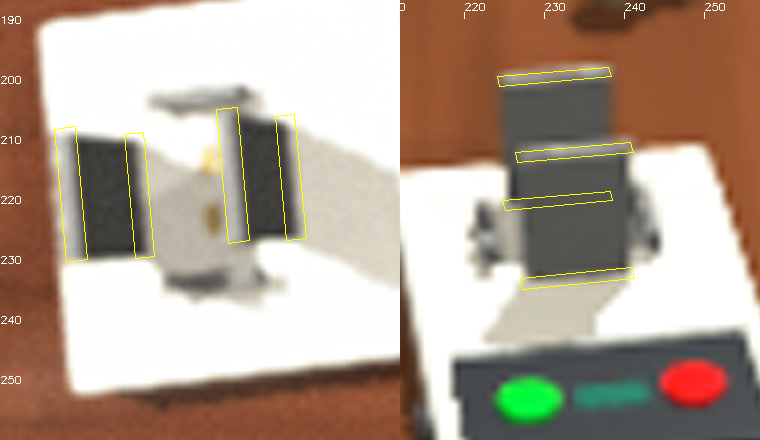

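```bash
python3 -m inch '[[0,0,10,0,0,0,1],[0,0,10,0,0,0,1],[0,0,10.1,0,0,0,1],[0,0,0,3.5,-5,0,1],[0,0,0,3.5,-5,0,1],[0,0,0,3.5,-5,0,1],[0,0,0,3.5,-5,0,1]]' 25; python3 plan.py 0.5315 -0.269 0.2 -93.3
```

```text
clock: 1.12
tcp_pos: [0.4454, -0.3869, 0.2378]
tool_rot: [0.0, 1.0, -0.029, 0.0]
force: [0.8, -0.1, 0.2]
gripper_width: 0.0917
t 1.125 tcp [ 0.4454 -0.3869  0.2378] yang -93.31 w 0.0917 F [ 0.82 -0.1   0.16] q [ 0.99  0.39 -0.4   1.71  0.17  1.08 -1.1 ]
turn deg [ 0.01 -0.02 -0.01] | shift cm now [  7.92 -12.27   3.78] | shift after turn [  7.92 -12.27   3.78]
```

The overlay at bay y=0.060 matches the cheek edges in both views, with the top-edge strips at about (120,205) in the top view. That puts the bay near (0.515, 0.340). Next I move over the cradle.

```bash
python3 -m inch '[[0,0,0,2.64,-4.1,1.2,1],[0,0,0,2.64,-4.1,1.2,1],[0,0,0,2.64,-4.07,1.38,1],[0,0,0,0,0,0,1]]' 25; python3 plan.py 0.5315 -0.269 0.06 -93.3; python3 - <<'E'
from h import *
d=snap("wrist","w1")
# overlay pack top (z .095) and buttons
a=np.radians(-3.3);R=np.array([[np.cos(a),-np.sin(a)],[np.sin(a),np.cos(a)]])
def P(l): l=np.array(l,float);return np.c_[l[:,:2]@R.T+[.5315,-.269],l[:,2]]
L=[((0,255,255),proj(d,P([(-.03,-.018,.095),(.03,-.018,.095),(.03,.018,.095),(-.03,.018,.095),(-.03,-.018,.095)])))]
for s in(1,-1):L.append(((0,0,255),proj(d,P([(-.013,s*.0245,.078),(.013,s*.0245,.078)]))))
print(proj(d,[sensors.get_state()["tcp_pos"]]))
crop(d,0,0,512,384,1.5,"w1c",L,50)
E
```

```text
clock: 1.62
tcp_pos: [0.5328, -0.2645, 0.199]
tool_rot: [-0.002, 1.0, -0.024, -0.0]
force: [-0.7, -0.7, -1.0]
gripper_width: 0.0915
t 1.625 tcp [ 0.5328 -0.2645  0.199 ] yang -92.8 w 0.0915 F [-0.71 -0.72 -0.96] q [ 0.76  0.45 -0.44  1.73  0.22  1.01 -1.38]
turn deg [-0.21  0.01  0.5 ] | shift cm now [-0.1  0.5 13.9] | shift after turn [-0.1   0.45 13.9 ]
[[257.5831274  252.84729251]]
```

View pics/w1c.png

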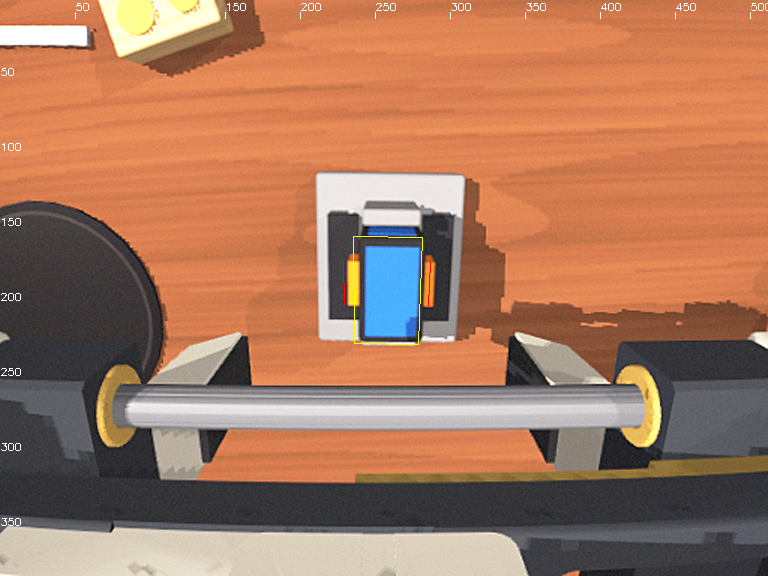

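The wrist view shows the pack's blue top at about (262,195) and the orange buttons on both sides. The projected model agrees to about 1 mm. I let the arm settle and correct.

```bash
python3 -m inch '[[0,0,0,0,0,0,1],[0,0,0,0,0,0,1]]' 25; python3 plan.py 0.5315 -0.269 0.06 -93.3; python3 - <<'E'
from h import *
d=snap("wrist","w2")
a=np.radians(-3.3);R=np.array([[np.cos(a),-np.sin(a)],[np.sin(a),np.cos(a)]])
def P(l): l=np.array(l,float);return np.c_[l[:,:2]@R.T+[.5315,-.269],l[:,2]]
L=[((0,255,255),proj(d,P([(-.03,-.018,.095),(.03,-.018,.095),(.03,.018,.095),(-.03,.018,.095),(-.03,-.018,.095)])))]
for s in(1,-1):L.append(((0,0,255),proj(d,P([(-.013,s*.0245,.078),(.013,s*.0245,.078)]))))
crop(d,200,110,120,130,5,"w2c",L,10)
E
```

```text
clock: 1.92
tcp_pos: [0.5298, -0.2724, 0.2002]
tool_rot: [0.0, 1.0, -0.03, 0.0]
force: [-0.1, 0.6, -0.4]
gripper_width: 0.0921
t 1.925 tcp [ 0.5298 -0.2724  0.2002] yang -93.45 w 0.0921 F [-0.1   0.63 -0.44] q [ 0.77  0.44 -0.44  1.73  0.22  1.02 -1.38]
turn deg [ 0.05 -0.   -0.15] | shift cm now [ 0.15 -0.36 14.02] | shift after turn [ 0.15 -0.35 14.02]
```

View pics/w2c.png

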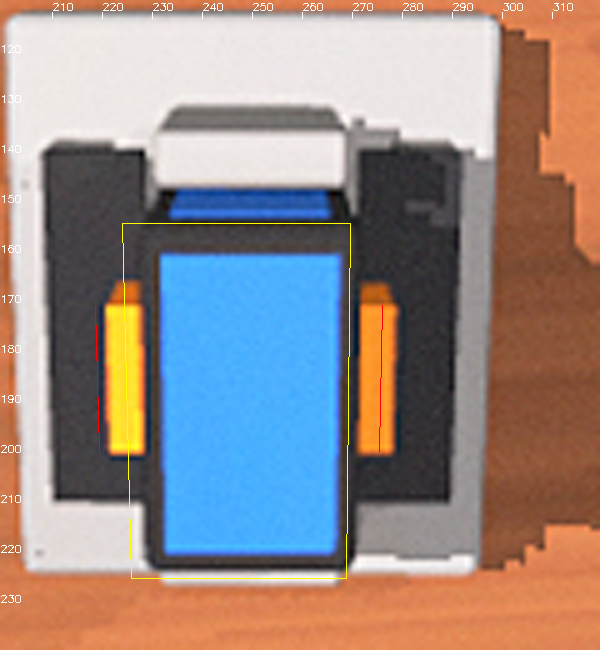

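```bash
python3 -m inch '[[0,0,0,0,0,0,1],[0,0,0,0,0,0,1],[0,0,0,0,0,0,1]]' 25; python3 plan.py 0.5315 -0.269 0.06 -93.3; python3 - <<'E'
from h import *
d=snap("wrist","w3")
im=cv2.cvtColor(d["img"],cv2.COLOR_RGB2HSV)
m=((im[:,:,0]>95)&(im[:,:,0]<125)&(im[:,:,1]>130)&(im[:,:,2]>200)).astype(np.uint8)
k,lab,st,ce=cv2.connectedComponentsWithStats(m);i=1+st[1:,4].argmax();print(st[i],ce[i])
c=max(cv2.findContours((lab==i).astype(np.uint8),0,2)[0],key=len);b=cv2.boxPoints(cv2.minAreaRect(c));X=back(d,b,.095)[:,:2]
print(X.round(4),X.mean(0));e=X[1]-X[0],X[2]-X[1];print([(np.linalg.norm(v),np.degrees(np.arctan2(v[1],v[0]))) for v in e])
E
python3 plan.py 0.5315 -0.269 0.06 -93.3
```

```text
clock: 2.35
tcp_pos: [0.5305, -0.2707, 0.2]
tool_rot: [0.0, 1.0, -0.029, 0.0]
force: [1.4, -0.4, -0.2]
gripper_width: 0.0918
t 2.35 tcp [ 0.5305 -0.2707  0.2   ] yang -93.3 w 0.0918 F [ 1.35 -0.44 -0.19] q [ 0.76  0.44 -0.44  1.73  0.22  1.02 -1.38]
turn deg [ 0. -0. -0.] | shift cm now [ 0.09 -0.17 14.  ] | shift after turn [ 0.09 -0.17 14.  ]
[ 235  161   35   61 2094] [251.90735435 191.31805158]
[[ 0.5572 -0.2592]
 [ 0.5557 -0.2861]
 [ 0.5051 -0.2839]
 [ 0.5067 -0.2556]] [ 0.53117251 -0.27118804]
[(np.float64(0.02693317250092442), np.float64(-93.23014599517317)), (np.float64(0.050683421664388606), np.float64(177.57264117261457))]
t 2.4 tcp [ 0.5305 -0.2706  0.2   ] yang -93.3 w 0.0916 F [0.75 0.83 0.19] q [ 0.76  0.44 -0.44  1.73  0.22  1.02 -1.38]
turn deg [-0.   -0.01  0.  ] | shift cm now [ 0.09 -0.17 14.  ] | shift after turn [ 0.09 -0.17 14.  ]
```

The settled wrist view puts the pack at (0.5312,-0.2712) and the fixed cameras give (0.5315,-0.269), a 2 mm disagreement. I'm aiming between the two, which is nearly where the tool stands, and descending now.

```bash
python3 -m inch '[[0,0,0,0.08,-0.04,2,1],[0,0,0,0,0,3,1],[0,0,0,0,0,3,1],[0,0,0,0,0,3,1],[0,0,0,0,0,2,1],[0,0,0,0,0,1,1],[0,0,0,0,0,0,1],[0,0,0,0,0,0,1]]' 30; python3 plan.py 0.5315 -0.27 0.06 -93.3; python3 - <<'E'
from h import *
d=snap("side","s2");crop(d,190,220,110,100,7,"s2c",[],10)
d=snap("wrist","w4");
E
```

```text
clock: 3.4
tcp_pos: [0.5322, -0.2706, 0.0609]
tool_rot: [0.0, 1.0, -0.029, 0.001]
force: [-0.4, 0.4, -0.3]
gripper_width: 0.0919
t 3.4 tcp [ 0.5322 -0.2706  0.0609] yang -93.3 w 0.0919 F [-0.35  0.4  -0.31] q [ 0.71  0.63 -0.38  1.81  0.32  0.76 -1.46]
turn deg [ 0.04 -0.1   0.  ] | shift cm now [-0.07 -0.05  0.09] | shift after turn [-0.07 -0.05  0.09]
```

View pics/s2c.png

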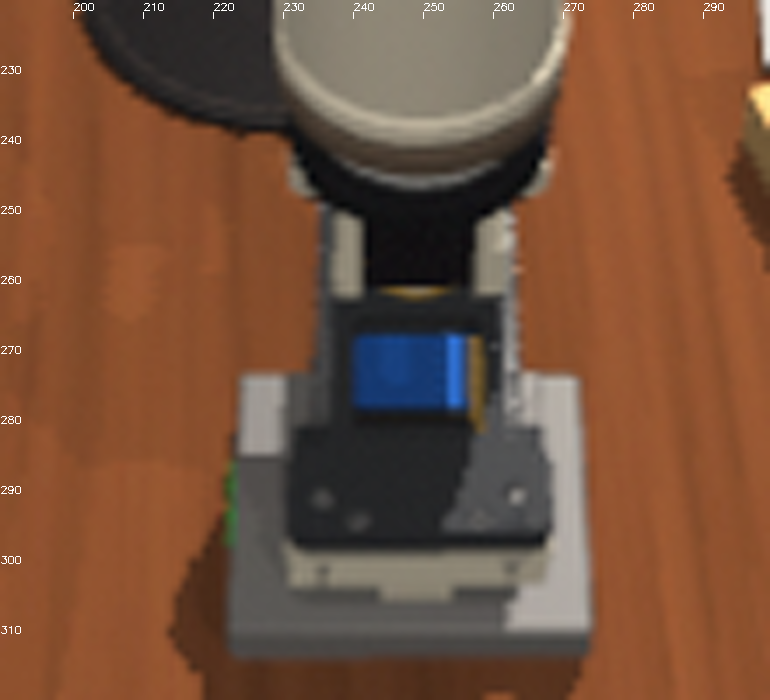

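View pics/w4.png

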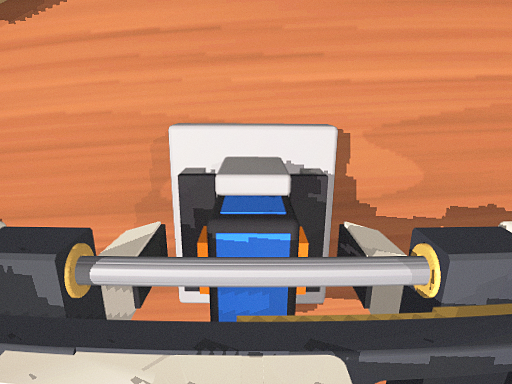

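The pack sits centred between the jaws, with the buttons at columns 203 and 303 and the pads at 165 and 340. Squeeze.

```bash
python3 -m inch '[[0,0,0,0,0,0,-1],[0,0,0,0,0,0,-1],[0,0,0,0,0,0,-1],[0,0,0,0,0,0,-1],[0,0,0,0,0,0,-1],[0,0,0,0,0,0,-1]]' 30; python3 plan.py 0.5315 -0.27 0.06 -93.3
```

```text
clock: 4.25
tcp_pos: [0.5314, -0.2704, 0.0601]
tool_rot: [0.0, 1.0, -0.029, 0.0]
force: [-1.2, -1.7, 3.2]
gripper_width: 0.0366
t 4.25 tcp [ 0.5314 -0.2704  0.0601] yang -93.3 w 0.0366 F [-1.24 -1.67  3.19] q [ 0.71  0.63 -0.38  1.81  0.32  0.76 -1.46]
turn deg [ 0.01 -0.01 -0.  ] | shift cm now [ 0.01 -0.04  0.01] | shift after turn [ 0.01 -0.04  0.01]
```

The opening is 36.6 mm, so both buttons are flush. Lift.

```bash
python3 -m inch '[[0,0,0,0,0,0,-1],[0,0,0,0,0,-0.5,-1],[0,0,0,0,0,-1,-1],[0,0,0,0,0,-2,-1],[0,0,0,0,0,-2,-1],[0,0,0,0,0,-2,-1],[0,0,0,0,0,-2,-1],[0,0,0,0,0,0,-1]]' 30; python3 plan.py 0.4965 -0.003 0.155 -93.3; python3 - <<'E'
from h import *
d=snap("side","s3");crop(d,160,180,160,130,5,"s3c",[],10)
E
```

```text
clock: 5.25
tcp_pos: [0.5329, -0.2709, 0.1575]
tool_rot: [0.001, 1.0, -0.029, 0.002]
force: [1.1, 0.0, -2.9]
gripper_width: 0.0359
t 5.25 tcp [ 0.5329 -0.2709  0.1575] yang -93.3 w 0.0359 F [ 1.07  0.01 -2.89] q [ 0.75  0.5  -0.43  1.76  0.25  0.93 -1.41]
turn deg [ 0.11 -0.23 -0.  ] | shift cm now [ -5.17 -26.54   0.18] | shift after turn [ -5.17 -26.54   0.25]
```

View pics/s3c.png

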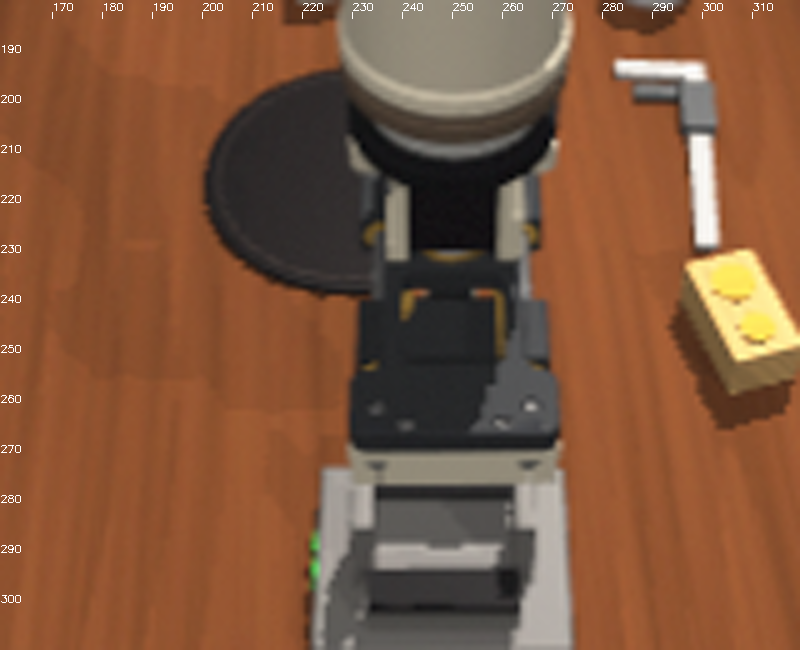

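The pack is out: the cradle is empty at (250,295), and the force shows about 2.9 N of weight. Carry it to the mat.

```bash
python3 -m inch '[[0,0,0,-0.3,-1.6,0,-1],[0,0,0,-0.6,-3,0,-1],[0,0,0,-0.9,-4.5,0,-1],[0,0,0,-1,-5,0,-1],[0,0,0,-1,-5,0,-1],[0,0,0,-0.8,-4.1,0,-1],[0,0,0,-0.4,-2.2,0,-1],[0,0,0,-0.2,-1.1,0,-1]]' 30; python3 -m inch '[[0,0,0,0,0,0,-1],[0,0,0,0,0,0,-1],[0,0,0,0,0,0,-1]]';python3 plan.py 0.4965 -0.003 0.046 -93.3; python3 - <<'E'
from h import *
d=snap("side","s4");crop(d,160,130,160,130,5,"s4c",[],10)
E
```

```text
clock: 6.3
tcp_pos: [0.4932, -0.0001, 0.1542]
tool_rot: [-0.0, 1.0, -0.027, -0.001]
force: [-1.2, -0.1, -2.5]
gripper_width: 0.0359
clock: 6.68
tcp_pos: [0.4947, -0.004, 0.1548]
tool_rot: [0.0, 1.0, -0.03, -0.0]
force: [-0.4, 0.2, -2.2]
gripper_width: 0.0361
t 6.675 tcp [ 0.4947 -0.004   0.1548] yang -93.42 w 0.0361 F [-0.38  0.21 -2.17] q [ 0.4   0.35 -0.53  2.01  0.23  0.85 -1.89]
turn deg [ 0.02  0.01 -0.12] | shift cm now [ 0.17 -0.11 10.88] | shift after turn [ 0.17 -0.11 10.88]
```

View pics/s4c.png

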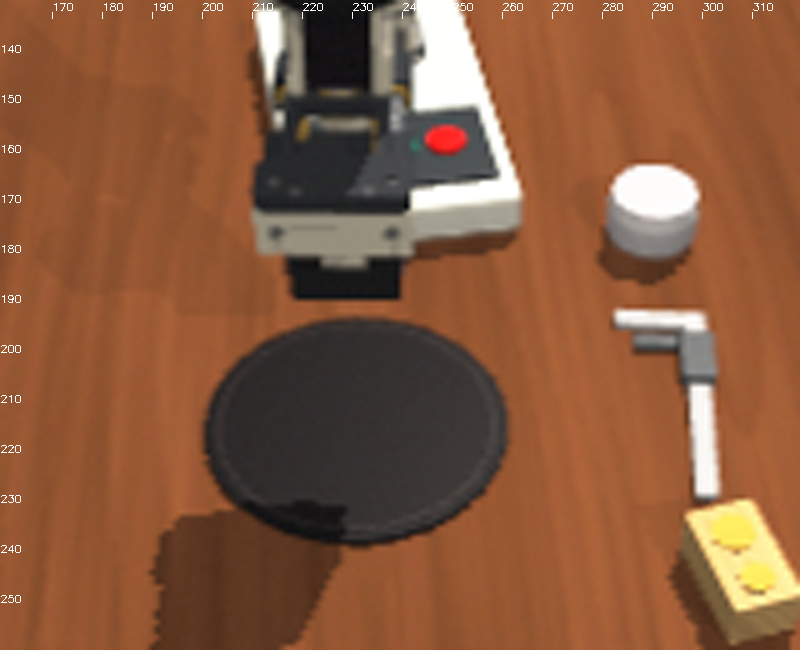

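The pack hangs upright above the mat, with its bottom edge at about (225,188). Lower it, watching the force.

```bash
python3 -m inch '[[0,0,0,0.1,0,1.5,-1],[0,0,0,0,0,2.5,-1],[0,0,0,0,0,2.5,-1],[0,0,0,0,0,2,-1],[0,0,0,0,0,1,-1],[0,0,0,0,0,0.5,-1],[0,0,0,0,0,0,-1],[0,0,0,0,0,0,-1]]' ;python3 -m inch '[[0,0,0,0,0,0.3,-1],[0,0,0,0,0,0.2,-1],[0,0,0,0,0,0.2,-1],[0,0,0,0,0,0,-1]]'; python3 plan.py 0.4965 -0.003 0.044 -93.3; python3 - <<'E'
from h import *
d=snap("side","s5");crop(d,160,130,160,130,5,"s5c",[],10)
E
```

```text
clock: 7.72
tcp_pos: [0.4963, -0.0027, 0.0555]
tool_rot: [0.0, 1.0, -0.029, 0.001]
force: [0.1, 0.3, -2.1]
gripper_width: 0.0358
clock: 8.22
tcp_pos: [0.4955, -0.0027, 0.0477]
tool_rot: [-0.0, 1.0, -0.029, -0.0]
force: [0.0, -0.2, -2.6]
gripper_width: 0.0363
t 8.225 tcp [ 0.4955 -0.0027  0.0477] yang -93.3 w 0.0363 F [ 0.04 -0.17 -2.6 ] q [ 0.32  0.53 -0.44  2.06  0.37  0.63 -2.01]
turn deg [0.   0.02 0.  ] | shift cm now [0.1  0.02 0.37] | shift after turn [0.1  0.02 0.37]
```

View pics/s5c.png

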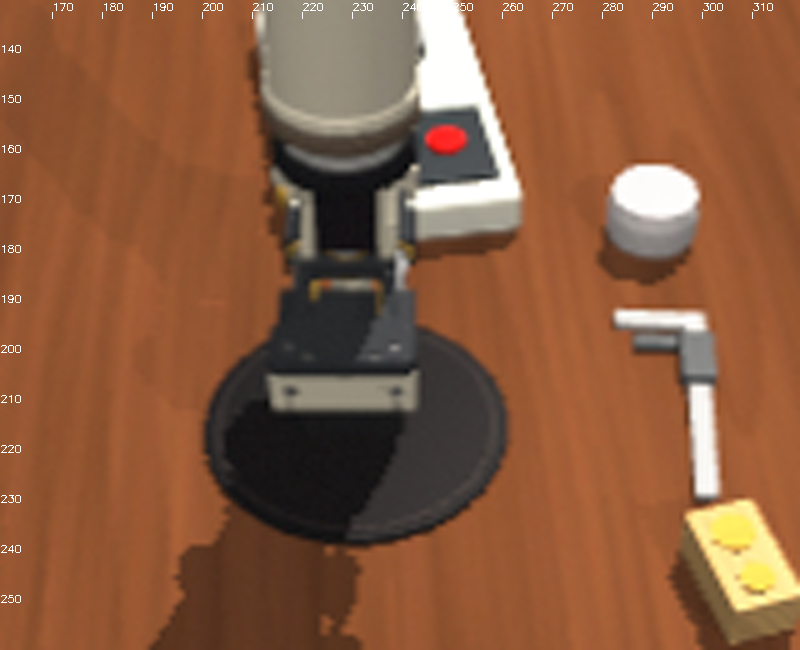

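```bash
python3 -m inch '[[0,0,0,0,0,0.2,-1],[0,0,0,0,0,0,-1],[0,0,0,0,0,0,-1]]'; python3 -m inch '[[0,0,0,0,0,0.15,-1],[0,0,0,0,0,0,-1],[0,0,0,0,0,0,-1]]'
```

```text
clock: 8.65
tcp_pos: [0.4957, -0.0027, 0.0459]
tool_rot: [-0.0, 1.0, -0.029, 0.0]
force: [-0.2, -0.4, -2.3]
gripper_width: 0.0361
clock: 9.02
tcp_pos: [0.4957, -0.0027, 0.0444]
tool_rot: [0.0, 1.0, -0.029, 0.0]
force: [0.4, 0.0, -2.2]
gripper_width: 0.0365
```

```bash
python3 -m inch '[[0,0,0,0,0,0.1,-1],[0,0,0,0,0,0,-1],[0,0,0,0,0,0,-1]]'; python3 -m inch '[[0,0,0,0,0,0.1,-1],[0,0,0,0,0,0,-1],[0,0,0,0,0,0,-1]]'
```

```text
clock: 9.4
tcp_pos: [0.4958, -0.0027, 0.044]
tool_rot: [0.0, 1.0, -0.029, 0.0]
force: [-2.4, 0.0, 5.6]
gripper_width: 0.036
clock: 9.78
tcp_pos: [0.4958, -0.0028, 0.0439]
tool_rot: [0.001, 1.0, -0.029, 0.0]
force: [-5.5, -0.7, 16.8]
gripper_width: 0.0361
```

The pack is down at TCP z=0.044, exactly as expected, so it hasn't slipped in the grip. I ease off 1 mm, open, and rise.

```bash
python3 -m inch '[[0,0,0,0,0,-0.13,-1],[0,0,0,0,0,0,-1]]'; python3 -m inch '[[0,0,0,0,0,0,0.3],[0,0,0,0,0,0,1],[0,0,0,0,0,0,1],[0,0,0,0,0,0,1],[0,0,0,0,0,0,1],[0,0,0,0,0,0,1]]'; python3 -m inch '[[0,0,0,0,0,-2,1],[0,0,0,0,0,-4,1],[0,0,0,0,0,-4,1],[0,0,0,0,0,-3,1],[0,0,0,0,0,-1,1],[0,0,0,0,0,0,1],[0,0,0,0,0,0,1],[0,0,0,0,0,0,1]]'; python3 - <<'E'
from h import *
d=snap("wrist","w5")
snap("side","s6");snap("top","t6")
im=cv2.cvtColor(d["img"],cv2.COLOR_RGB2HSV)
m=((im[:,:,0]>95)&(im[:,:,0]<125)&(im[:,:,1]>130)&(im[:,:,2]>200)).astype(np.uint8)
k,lab,st,ce=cv2.connectedComponentsWithStats(m);i=1+st[1:,4].argmax();print(st[i],ce[i])
c=max(cv2.findContours((lab==i).astype(np.uint8),0,2)[0],key=len);b=cv2.boxPoints(cv2.minAreaRect(c));X=back(d,b,.079)[:,:2]
print(X.round(4),X.mean(0));e=X[1]-X[0],X[2]-X[1];print([(np.linalg.norm(v),np.degrees(np.arctan2(v[1],v[0]))) for v in e])
E
python3 plan.py 0.4957 -0.003 0.16 -3.3
```

```text
clock: 10.02
tcp_pos: [0.4959, -0.0027, 0.044]
tool_rot: [0.0, 1.0, -0.029, 0.0]
force: [-0.7, -0.4, 4.7]
gripper_width: 0.0361
clock: 10.78
tcp_pos: [0.4956, -0.0027, 0.0437]
tool_rot: [-0.0, 1.0, -0.029, -0.0]
force: [0.0, -0.9, -0.3]
gripper_width: 0.0892
clock: 11.78
tcp_pos: [0.4948, -0.0027, 0.1825]
tool_rot: [-0.0, 1.0, -0.029, -0.001]
force: [0.4, 0.8, 0.4]
gripper_width: 0.0923
[ 234  161   37   61 2174] [251.92962282 190.51563937]
[[ 0.5217  0.0096]
 [ 0.5201 -0.0187]
 [ 0.4697 -0.0166]
 [ 0.4714  0.0132]] [ 0.49569013 -0.00315417]
[(np.float64(0.028341919504141836), np.float64(-93.20731496201716)), (np.float64(0.050418345825509865), np.float64(177.64728083119766))]
t 11.925 tcp [ 0.4953 -0.0026  0.1831] yang -93.29 w 0.0918 F [ 0.17  0.81 -0.49] q [ 0.42  0.31 -0.55  1.98  0.2   0.91 -1.86]
turn deg [-7.000e-02  4.000e-02 -8.999e+01] | shift cm now [0.05 0.03 2.31] | shift after turn [-0.03  0.04  2.31]
```

View pics/w5.png

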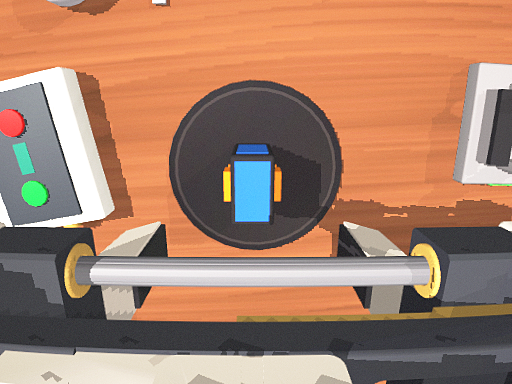

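View pics/s6.png

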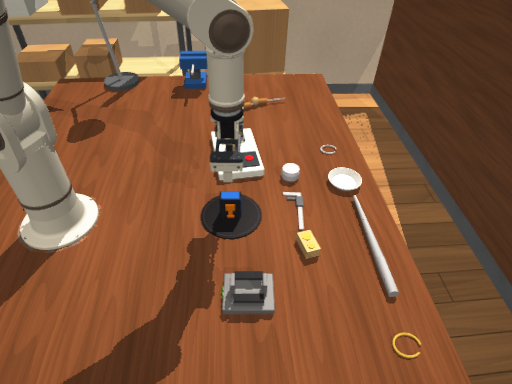

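The pack stands upright on the pad at (0.4957,-0.003), seen at pixel (252,190) in the wrist view, and is let go. Now I turn the jaws 90° onto its end faces.

```bash
python3 -m inch '[[0,0,-5,0,0,0,1],[0,0,-10,0,0,0,1],[0,0,-10,0,0,0,1],[0,0,-10,0,0,0,1],[0,0,-10,0,0,0,1],[0,0,-10,0,0,0,1],[0,0,-10,0,0,0,1],[0,0,-10,0,0,0,1]]'; python3 -m inch '[[0,0,-10,0,0,0,1],[0,0,-5,0,0,0,1],[0,0,0,0,0,0,1],[0,0,0,0,0,0,1],[0,0,0,0,0,0,1],[0,0,0,0,0,0,1]]';python3 plan.py 0.4957 -0.003 0.044 -3.3; python3 - <<'E'
from h import *
d=snap("wrist","w6")
im=cv2.cvtColor(d["img"],cv2.COLOR_RGB2HSV)
m=((im[:,:,0]>95)&(im[:,:,0]<125)&(im[:,:,1]>130)&(im[:,:,2]>200)).astype(np.uint8)
k,lab,st,ce=cv2.connectedComponentsWithStats(m);i=1+st[1:,4].argmax();print(st[i],ce[i])
c=max(cv2.findContours((lab==i).astype(np.uint8),0,2)[0],key=len);b=cv2.boxPoints(cv2.minAreaRect(c));X=back(d,b,.079)[:,:2]
print(X.round(4),X.mean(0));e=X[1]-X[0],X[2]-X[1];print([(np.linalg.norm(v),np.degrees(np.arctan2(v[1],v[0]))) for v in e])
E
```

```text
clock: 12.92
tcp_pos: [0.4956, -0.0027, 0.1835]
tool_rot: [-0.0, 0.809, 0.588, -0.0]
force: [1.0, 0.2, -0.0]
gripper_width: 0.0919
clock: 13.68
tcp_pos: [0.4957, -0.0027, 0.1838]
tool_rot: [0.0, 0.727, 0.686, -0.0]
force: [0.9, -0.3, -0.4]
gripper_width: 0.0917
t 13.675 tcp [ 0.4957 -0.0027  0.1838] yang -3.32 w 0.0917 F [ 0.88 -0.3  -0.36] q [ 0.67  0.38 -0.87  1.97  0.36  0.94 -0.43]
turn deg [ 0.01  0.01 -0.02] | shift cm now [-0.03  0.   13.98] | shift after turn [-0.03  0.   13.98]
[ 221  176   63   34 2117] [251.66367501 192.42465753]
[[ 0.4723  0.012 ]
 [ 0.5219  0.0091]
 [ 0.521  -0.0188]
 [ 0.47   -0.0158]] [ 0.49627084 -0.00337245]
[(np.float64(0.049684530263536295), np.float64(-3.2576446568133024)), (np.float64(0.027907224969340047), np.float64(-91.77066569027743))]
```

View pics/w6.png

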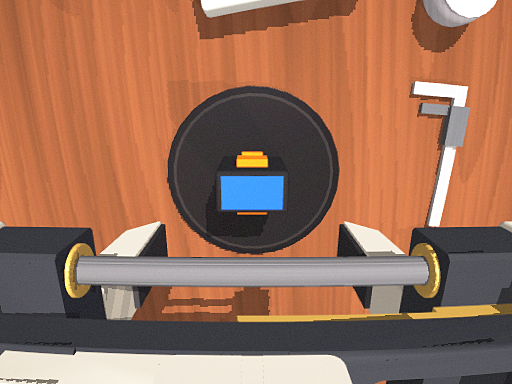

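The wrist view shows the pack centred at (252,192) with its long side along the jaws. Descend and grip the blue ends.

```bash
python3 -m inch '[[0,0,0,0.03,0.03,2,1],[0,0,0,0,0,3,1],[0,0,0,0,0,3,1],[0,0,0,0,0,3,1],[0,0,0,0,0,2,1],[0,0,0,0,0,0.95,1],[0,0,0,0,0,0,1]]'; python3 -m inch '[[0,0,0,0,0,0,-1],[0,0,0,0,0,0,-1],[0,0,0,0,0,0,-1],[0,0,0,0,0,0,-1],[0,0,0,0,0,0,-1]]' 25; python3 plan.py 0.4957 -0.003 0.044 -3.3
```

```text
clock: 14.6
tcp_pos: [0.4958, -0.0022, 0.0438]
tool_rot: [-0.0, 0.727, 0.687, -0.0]
force: [0.4, -0.8, 0.2]
gripper_width: 0.0921
clock: 15.22
tcp_pos: [0.4961, -0.0026, 0.0446]
tool_rot: [0.0, 0.727, 0.686, -0.0]
force: [-1.9, -0.5, 4.1]
gripper_width: 0.0598
t 15.225 tcp [ 0.4961 -0.0026  0.0446] yang -3.3 w 0.0598 F [-1.85 -0.47  4.12] q [ 0.51  0.6  -0.69  2.06  0.6   0.69 -0.63]
turn deg [ 0.02  0.03 -0.  ] | shift cm now [-0.04 -0.04  0.06] | shift after turn [-0.04 -0.04  0.06]
```

Gripped at 59.8 mm. Lift, and turn to the unit's yaw (+6.6°, a tool turn of -9.9°).

```bash
python3 -m inch '[[0,0,0,0,0,-0.5,-1],[0,0,0,0,0,-1.5,-1],[0,0,0,0,0,-3,-1],[0,0,0,0,0,-4,-1],[0,0,-5,0,0,-3,-1],[0,0,-4.9,0,0,-1,-1],[0,0,0,0,0,0,-1],[0,0,0,0,0,0,-1]]' 30; python3 plan.py 0.5151 0.3402 0.175 6.6;python3 - <<'E'
from h import *
d=snap("side","s7");crop(d,160,110,160,130,5,"s7c",[],10)
E
```

```text
clock: 16.23
tcp_pos: [0.4955, -0.0026, 0.174]
tool_rot: [-0.0, 0.666, 0.746, -0.0]
force: [-0.7, -0.7, -2.2]
gripper_width: 0.0596
t 16.225 tcp [ 0.4955 -0.0026  0.174 ] yang 6.5 w 0.0596 F [-0.66 -0.71 -2.23] q [ 0.7   0.41 -0.9   1.98  0.4   0.94 -0.3 ]
turn deg [-0.04  0.   -0.1 ] | shift cm now [33.84  5.83 -0.11] | shift after turn [33.83  5.89 -0.1 ]
```

View pics/s7c.png

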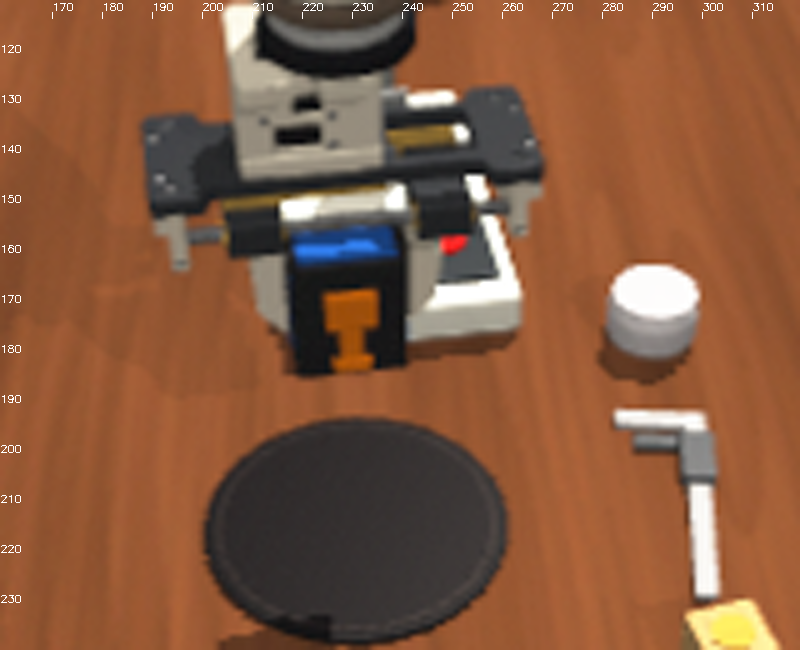

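The pack is held upright by its ends, with its bottom at about (230,183). I move part way and look at the bay with the wrist camera, which looks ahead along tool +x.

```bash
python3 -m inch '[[0,0,0,1.5,0.3,0,-1],[0,0,0,3,0.6,0,-1],[0,0,0,4.5,0.8,0,-1],[0,0,0,4.5,0.8,0,-1],[0,0,0,4,0.7,0,-1],[0,0,0,2.5,0.4,0,-1],[0,0,0,1.5,0.3,0,-1],[0,0,0,0.5,0.1,0,-1]]' 30;python3 -m inch '[[0,0,0,0,0,0,-1],[0,0,0,0,0,0,-1],[0,0,0,0,0,0,-1],[0,0,0,0,0,0,-1],[0,0,0,0,0,0,-1]]'; python3 plan.py 0.5151 0.3402 0.175 6.6;python3 - <<'E'
from h import *
d=snap("wrist","w7")
u=(0.522,0.2806,6.6);by=.06
def box(p):
    a=np.radians(u[2]);R=np.array([[np.cos(a),-np.sin(a)],[np.sin(a),np.cos(a)]])
    p=np.array(p,float);return np.c_[p[:,:2]@R.T+u[:2],p[:,2]]
L=[]
for sg in(1,-1):
    L.append(((0,255,255),proj(d,box([(-.025,by+sg*.027,.096),(.025,by+sg*.027,.096),(.025,by+sg*.035,.096),(-.025,by+sg*.035,.096),(-.025,by+sg*.027,.096)]))))
crop(d,0,0,512,384,1.5,"w7c",L,50)
E
```

```text
clock: 17.27
tcp_pos: [0.5099, 0.222, 0.1739]
tool_rot: [-0.0, 0.665, 0.747, -0.0]
force: [-0.5, -1.3, -1.9]
gripper_width: 0.0598
clock: 17.9
tcp_pos: [0.5105, 0.2204, 0.1743]
tool_rot: [0.0, 0.665, 0.747, 0.0]
force: [0.4, 0.2, -2.0]
gripper_width: 0.0598
t 17.9 tcp [0.5105 0.2204 0.1743] yang 6.58 w 0.0598 F [ 0.42  0.19 -2.01] q [ 0.22  0.53 -0.88  1.84  0.48  1.   -0.74]
turn deg [ 0.01  0.01 -0.02] | shift cm now [11.85  1.83 -0.07] | shift after turn [11.85  1.84 -0.07]
```

View pics/w7c.png

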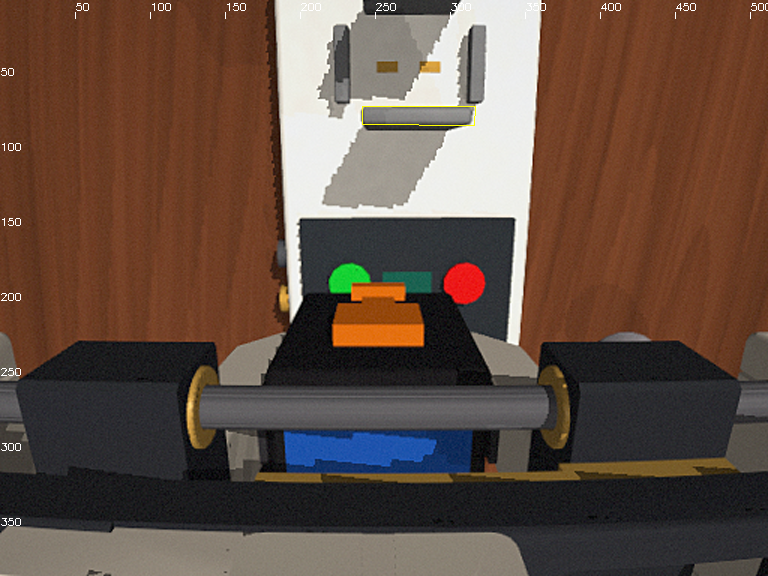

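```bash
python3 - <<'E'
from h import *
d=load("w7")
u=(0.522,0.2806,6.6);by=.06
def box(p):
    a=np.radians(u[2]);R=np.array([[np.cos(a),-np.sin(a)],[np.sin(a),np.cos(a)]])
    p=np.array(p,float);return np.c_[p[:,:2]@R.T+u[:2],p[:,2]]
L=[]
sg=-1
L.append(((0,0,255),proj(d,box([(-.025,by+sg*.027,.096),(.025,by+sg*.027,.096),(.025,by+sg*.035,.096),(-.025,by+sg*.035,.096),(-.025,by+sg*.027,.096)]))))
for sg in (1,-1): L.append(((0,0,255),proj(d,box([(sg*.033,by-.025,.042),(sg*.033,by+.025,.042),(sg*.041,by+.025,.042),(sg*.041,by-.025,.042)]))))
crop(d,205,0,130,95,6,"w7d",L,10)
E
```

```text
(no output)
```

View pics/w7d.png

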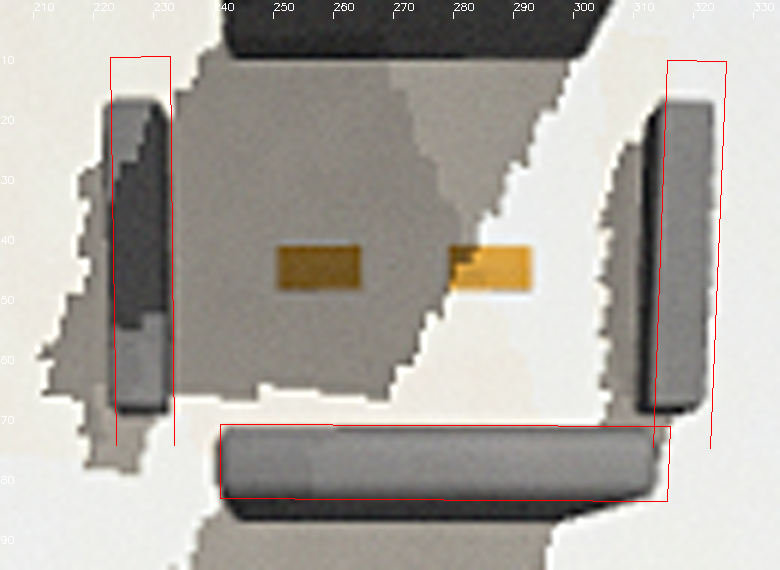

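```bash
python3 - <<'E'
from h import *
d=load("w7");t=load("t1");s=load("s1")
C=lambda p:np.array(p,float)/6-.5+[205,0]
print("contacts mid",back(d,C([((277+531)/2,267)]),.03))
X=back(d,C([(220,430),(660,430),(222,498),(655,495)]),.096);print("cheek top mid",X.mean(0),X.round(4)[:,:2])
Y=back(d,C([(168,100),(169,410),(660,100),(651,410)]),.042);print("lip inner",Y.round(4)[:,:2],Y.mean(0))
a=np.radians(6.6)
m=X.mean(0)[:2]+.031*np.array([-np.sin(a),np.cos(a)]);print("bay from cheek",m)
E
```

```text
contacts mid [[0.51403609 0.340379   0.03      ]]
cheek top mid [0.51801827 0.3092825  0.096     ] [[0.4934 0.3099]
 [0.5419 0.3158]
 [0.4944 0.3027]
 [0.5424 0.3088]]
lip inner [[0.4797 0.3558]
 [0.484  0.3162]
 [0.5448 0.3638]
 [0.5497 0.3241]] [0.51452069 0.33995841 0.042     ]
bay from cheek [0.51445522 0.34007705]
```

Three independent measures from the wrist view agree with the fixed cameras: the contacts give (0.5140,0.3404), the lips (0.5145,0.3400) and the cheek (0.5145,0.3401). I'll use the bay at (0.5145, 0.3402).

```bash
python3 -m inch '[[0,0,0,1,0.15,0,-1],[0,0,0,2,0.3,0,-1],[0,0,0,3,0.4,0,-1],[0,0,0,3,0.4,0,-1],[0,0,0,2,0.35,0,-1],[0,0,0,0.85,0.17,0,-1],[0,0,0,0,0,0,-1],[0,0,0,0,0,0,-1]]' 30;python3 -m inch '[[0,0,0,0,0,0,-1],[0,0,0,0,0,0,-1],[0,0,0,0,0,0,-1]]'; python3 plan.py 0.5145 0.3402 0.14 6.6;python3 - <<'E'
from h import *
d=snap("side","s8");crop(d,180,80,120,100,6,"s8c",[],10)
d=snap("top","t8");crop(d,70,150,130,100,6,"t8c",[],10)
E
```

```text
clock: 18.95
tcp_pos: [0.5146, 0.3393, 0.174]
tool_rot: [0.0, 0.666, 0.746, -0.0]
force: [-0.2, -0.6, -2.8]
gripper_width: 0.0601
clock: 19.32
tcp_pos: [0.5145, 0.34, 0.1743]
tool_rot: [0.0, 0.665, 0.746, -0.0]
force: [0.5, -0.6, -2.6]
gripper_width: 0.06
t 19.325 tcp [0.5145 0.34   0.1743] yang 6.57 w 0.06 F [ 0.48 -0.63 -2.62] q [-0.02  0.62 -0.85  1.69  0.52  1.07 -0.92]
turn deg [ 0.01  0.01 -0.03] | shift cm now [ 0.02 -0.    3.43] | shift after turn [ 0.02 -0.    3.43]
```

View pics/s8c.png

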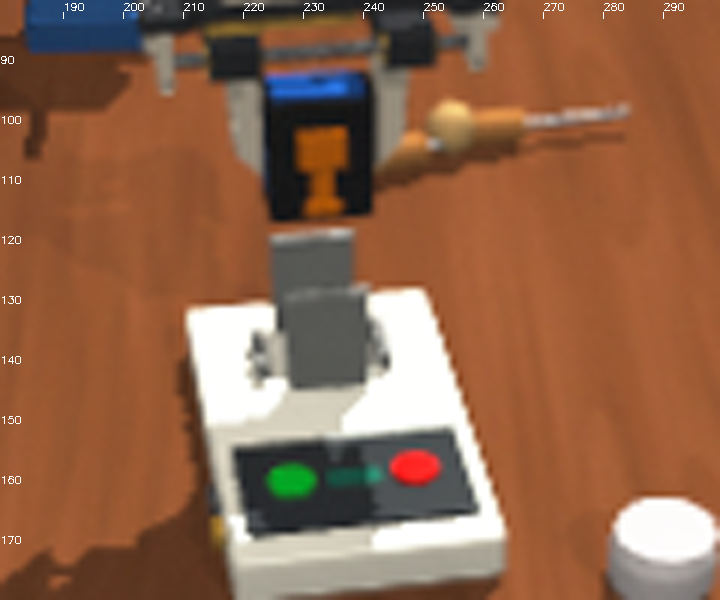

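View pics/t8c.png

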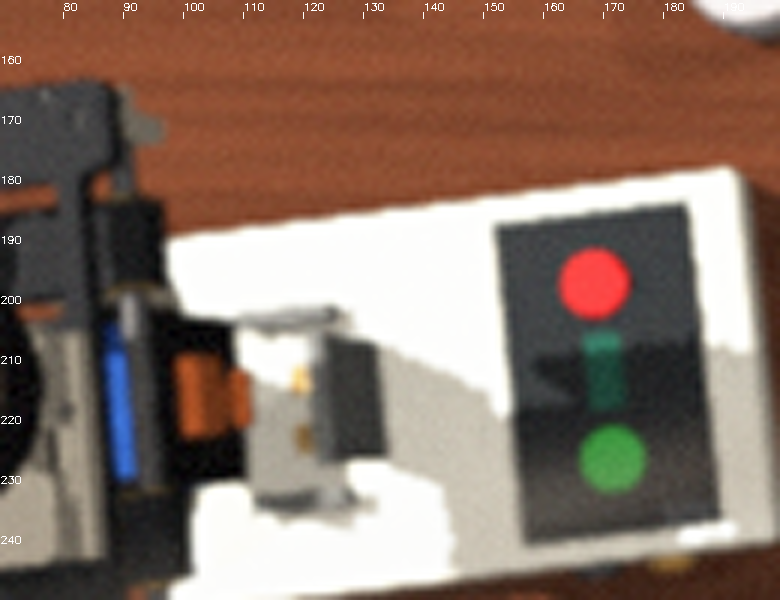

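The pack hangs in line with the cheeks. Lower it in stages, watching the force.

```bash
python3 -m inch '[[0,0,0,0,0,1,-1],[0,0,0,0,0,1.5,-1],[0,0,0,0,0,1.5,-1],[0,0,0,0,0,1,-1],[0,0,0,0,0,0.5,-1],[0,0,0,0,0,0,-1],[0,0,0,0,0,0,-1]]' 30; python3 plan.py 0.5145 0.3402 0.075 6.6;python3 - <<'E'
from h import *
d=snap("side","s9");crop(d,180,80,120,100,6,"s9c",[],10)
E
```

```text
clock: 20.3
tcp_pos: [0.5146, 0.3408, 0.1198]
tool_rot: [0.0, 0.665, 0.747, 0.0]
force: [0.1, 0.4, -2.4]
gripper_width: 0.06
t 20.3 tcp [0.5146 0.3408 0.1198] yang 6.61 w 0.06 F [ 0.05  0.4  -2.41] q [-0.05  0.69 -0.8   1.72  0.58  0.99 -0.96]
turn deg [ 0.05 -0.03  0.01] | shift cm now [-0.06 -0.03  4.48] | shift after turn [-0.06 -0.02  4.48]
```

View pics/s9c.png

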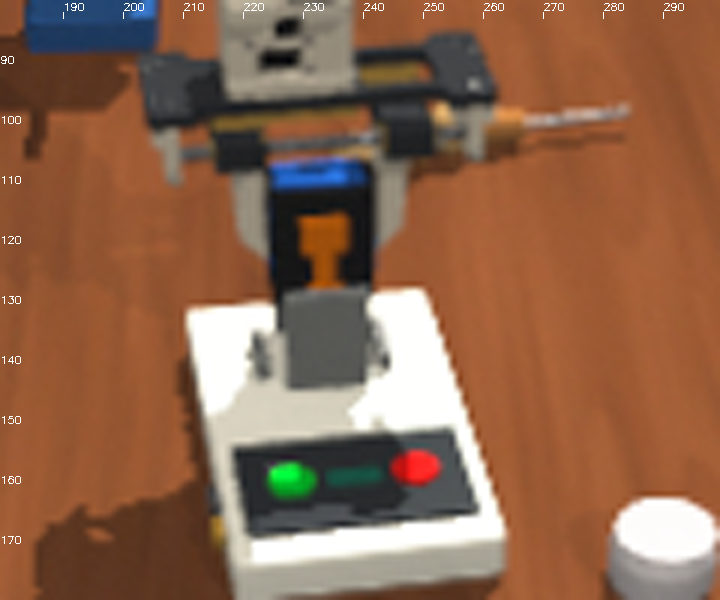

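It is entering between the cheeks with no side force. Continue.

```bash
python3 -m inch '[[0,0,0,-0.03,0,0.5,-1],[0,0,0,0,0,1,-1],[0,0,0,0,0,1,-1],[0,0,0,0,0,1,-1],[0,0,0,0,0,0.6,-1],[0,0,0,0,0,0.3,-1],[0,0,0,0,0,0,-1],[0,0,0,0,0,0,-1]]' 30; python3 -m inch '[[0,0,0,0,0,0.2,-1],[0,0,0,0,0,0,-1],[0,0,0,0,0,0,-1]]'; python3 plan.py 0.5145 0.3402 0.0706 6.6
```

```text
clock: 21.35
tcp_pos: [0.5146, 0.3404, 0.0756]
tool_rot: [0.0, 0.665, 0.747, 0.0]
force: [0.2, 0.1, -2.1]
gripper_width: 0.0601
clock: 21.72
tcp_pos: [0.5144, 0.3402, 0.0733]
tool_rot: [0.0, 0.665, 0.747, 0.0]
force: [0.1, -0.2, -2.0]
gripper_width: 0.0598
t 21.725 tcp [0.5144 0.3402 0.0733] yang 6.6 w 0.0598 F [ 0.13 -0.22 -2.04] q [-0.08  0.74 -0.76  1.74  0.63  0.91 -1.  ]
turn deg [ 0.01 -0.    0.  ] | shift cm now [0.   0.01 0.27] | shift after turn [0.   0.01 0.27]
```

```bash
python3 -m inch '[[0,0,0,0,0,0.15,-1],[0,0,0,0,0,0,-1],[0,0,0,0,0,0,-1]]'; python3 -m inch '[[0,0,0,0,0,0.1,-1],[0,0,0,0,0,0,-1],[0,0,0,0,0,0,-1]]'; python3 -m inch '[[0,0,0,0,0,0.07,-1],[0,0,0,0,0,0,-1],[0,0,0,0,0,0,-1]]'
```

```text
clock: 22.1
tcp_pos: [0.5144, 0.3402, 0.0717]
tool_rot: [-0.0, 0.665, 0.747, -0.0]
force: [0.5, 0.6, -1.4]
gripper_width: 0.0599
clock: 22.48
tcp_pos: [0.5144, 0.3401, 0.0707]
tool_rot: [0.0, 0.665, 0.747, -0.0]
force: [-0.0, -0.6, -3.0]
gripper_width: 0.0602
clock: 22.85
tcp_pos: [0.5144, 0.3401, 0.0707]
tool_rot: [0.0, 0.665, 0.747, -0.0]
force: [-2.0, -1.7, 4.5]
gripper_width: 0.0603
```

The floor contact came at TCP z=0.0707, against 0.0706 expected. Release and rise.

```bash
python3 -m inch '[[0,0,0,0,0,0,0.3],[0,0,0,0,0,0,1],[0,0,0,0,0,0,1],[0,0,0,0,0,0,1],[0,0,0,0,0,0,1],[0,0,0,0,0,0,1]]'; python3 -m inch '[[0,0,0,0,0,-1,1],[0,0,0,0,0,-3,1],[0,0,0,0,0,-4,1],[0,0,0,0,0,-4,1],[0,0,0,0,0,-1,1],[0,0,0,0,0,0,1],[0,0,0,0,0,0,1]]'; python3 plan.py 0.4950 0.2138 0.195 6.6; python3 - <<'E'
from h import *
d=snap("side","s10");crop(d,180,80,120,100,6,"s10c",[],10)
E
```

```text
clock: 23.6
tcp_pos: [0.5144, 0.3402, 0.07]
tool_rot: [-0.0, 0.665, 0.747, 0.0]
force: [0.4, 0.4, -0.5]
gripper_width: 0.0917
clock: 24.48
tcp_pos: [0.5138, 0.3393, 0.1987]
tool_rot: [-0.0, 0.665, 0.747, -0.001]
force: [-0.1, -0.4, -0.1]
gripper_width: 0.0917
t 24.475 tcp [0.5138 0.3393 0.1987] yang 6.6 w 0.0917 F [-0.13 -0.35 -0.11] q [-0.01  0.6  -0.87  1.67  0.5   1.12 -0.9 ]
turn deg [-0.11  0.07  0.01] | shift cm now [-12.25  -3.31   0.39] | shift after turn [-12.25  -3.31   0.37]
```

View pics/s10c.png

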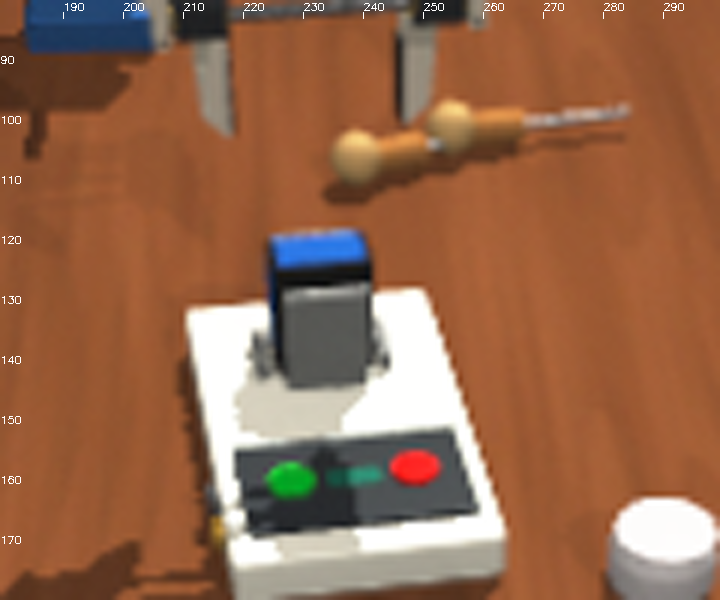

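The side view shows the pack seated between the cheeks, with its blue top at (232,122) level with what's expected. Now move over the green key, closing the fingers.

```bash
python3 -m inch '[[0,0,0,-1.25,-0.3,0,0],[0,0,0,-3,-0.8,0,-1],[0,0,0,-4,-1.1,0,-1],[0,0,0,-2.5,-0.7,0,-1],[0,0,0,-1.5,-0.4,0,-1],[0,0,0,0,0,0,-1],[0,0,0,0,0,0,-1],[0,0,0,0,0,0,-1]]' 15; python3 plan.py 0.4950 0.2138 0.0525 6.6; python3 - <<'E'
from h import *
d=snap("wrist","w11")
snap("top","t11")
t=load("t11");im=cv2.cvtColor(t["img"],cv2.COLOR_RGB2HSV)
print(proj(d,[[.495,.2138,.0375]]))
E
```

```text
clock: 25.52
tcp_pos: [0.4956, 0.2161, 0.2002]
tool_rot: [-0.0, 0.665, 0.747, 0.0]
force: [-0.6, -0.1, 0.0]
gripper_width: 0.0163
t 25.525 tcp [0.4956 0.2161 0.2002] yang 6.71 w 0.0163 F [-0.59 -0.14  0.03] q [ 0.26  0.47 -0.92  1.85  0.43  1.03 -0.71]
turn deg [ 0.01 -0.06  0.11] | shift cm now [-0.23 -0.09 14.77] | shift after turn [-0.22 -0.08 14.77]
[[250.4668435  178.21019493]]
```

View pics/w11.png

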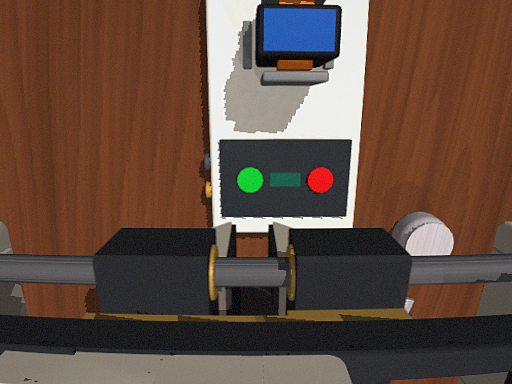

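The green key is at (250,180) in the wrist view, within 1 mm of the prediction, and the pack stands squarely in the bay at (298,30). Descend to just above the key.

```bash
python3 -m inch '[[0,0,0,-0.25,-0.08,0,-1],[0,0,0,0,0,2,-1],[0,0,0,0,0,3,-1],[0,0,0,0,0,3,-1],[0,0,0,0,0,3,-1],[0,0,0,0,0,2,-1],[0,0,0,0,0,1.2,-1],[0,0,0,0,0,0.4,-1]]'; python3 -m inch '[[0,0,0,0,0,0,-1],[0,0,0,0,0,0,-1],[0,0,0,0,0,0,-1]]'; python3 plan.py 0.4950 0.2135 0.0495 6.6; python3 - <<'E'
from h import *
d=snap("side","s12");crop(d,180,80,120,100,6,"s12c",[],10)
E
```

```text
clock: 26.62
tcp_pos: [0.495, 0.2122, 0.0534]
tool_rot: [-0.0, 0.665, 0.747, -0.0]
force: [0.6, -0.2, -0.2]
gripper_width: 0.0007
clock: 27.0
tcp_pos: [0.4957, 0.2122, 0.0547]
tool_rot: [0.0, 0.665, 0.747, 0.001]
force: [-0.0, -0.8, 0.4]
gripper_width: 0.0003
t 27.0 tcp [0.4957 0.2122 0.0547] yang 6.59 w 0.0003 F [-0.05 -0.84  0.4 ] q [ 0.13  0.66 -0.75  1.95  0.64  0.78 -0.87]
turn deg [ 0.08 -0.01 -0.01] | shift cm now [ 0.14 -0.06  0.52] | shift after turn [ 0.14 -0.06  0.52]
```

View pics/s12c.png

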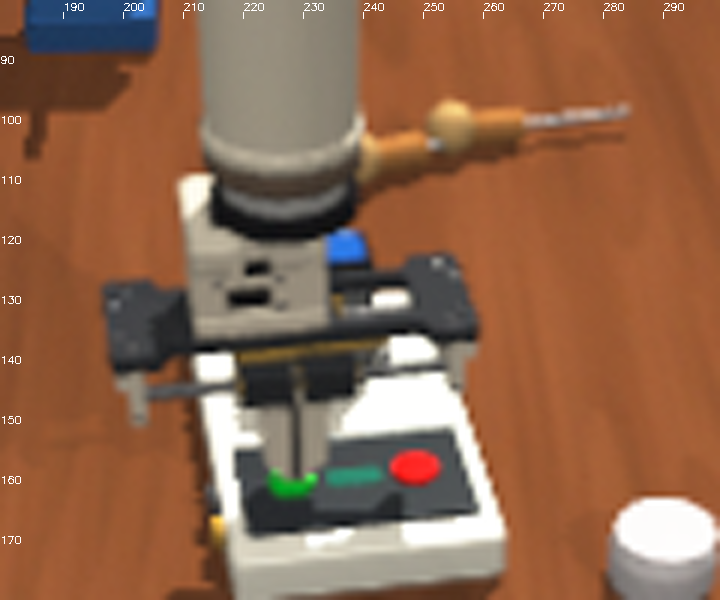

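The closed fingertips are right over the green key at (228,158), and the red key at (247,157) is clear. Approach gently.

```bash
python3 -m inch '[[0,0,0,0.1,-0.03,0.4,-1],[0,0,0,0,0,0,-1],[0,0,0,0,0,0,-1]]'; python3 -m inch '[[0,0,0,0,0,0.1,-1],[0,0,0,0,0,0,-1],[0,0,0,0,0,0,-1]]'; python3 -m inch '[[0,0,0,0,0,0.05,-1],[0,0,0,0,0,0,-1],[0,0,0,0,0,0,-1]]'
```

```text
clock: 27.42
tcp_pos: [0.4947, 0.2131, 0.0499]
tool_rot: [-0.0, 0.665, 0.747, -0.0]
force: [-0.1, -0.7, -0.6]
gripper_width: 0.0008
clock: 27.8
tcp_pos: [0.4948, 0.2131, 0.049]
tool_rot: [0.0, 0.665, 0.747, 0.0]
force: [0.3, -0.4, 0.1]
gripper_width: 0.0005
clock: 28.18
tcp_pos: [0.4949, 0.213, 0.0487]
tool_rot: [0.0, 0.665, 0.747, 0.0]
force: [-0.6, -0.6, 3.1]
gripper_width: 0.0006
```

```bash
python3 -m inch '[[0,0,0,0,0,0.05,-1],[0,0,0,0,0,0,-1],[0,0,0,0,0,0,-1]]'; python3 -m inch '[[0,0,0,0,0,0.05,-1],[0,0,0,0,0,0,-1],[0,0,0,0,0,0,-1]]'
```

```text
clock: 28.55
tcp_pos: [0.4948, 0.2131, 0.0482]
tool_rot: [0.0, 0.665, 0.747, 0.0]
force: [-1.3, 0.1, 4.1]
gripper_width: 0.0005
clock: 28.92
tcp_pos: [0.4948, 0.2131, 0.0478]
tool_rot: [0.0, 0.665, 0.747, 0.0]
force: [-1.8, -0.8, 6.5]
gripper_width: 0.0001
```

```bash
python3 -m inch '[[0,0,0,0,0,0.06,-1],[0,0,0,0,0,0,-1],[0,0,0,0,0,0,-1]]'; python3 -m inch '[[0,0,0,0,0,0.04,-1],[0,0,0,0,0,0,-1],[0,0,0,0,0,0,-1],[0,0,0,0,0,0,-1]]'
```

```text
clock: 29.3
tcp_pos: [0.4948, 0.2131, 0.0474]
tool_rot: [0.0, 0.665, 0.747, -0.0]
force: [-2.6, -1.8, 9.7]
gripper_width: 0.0007
clock: 29.8
tcp_pos: [0.4948, 0.2131, 0.0473]
tool_rot: [0.0, 0.665, 0.747, -0.0]
force: [-3.8, -2.3, 11.8]
gripper_width: 0.0005
```

The key has been held at about 10–12 N for more than 0.5 s. Withdraw and check.

```bash
python3 -m inch '[[0,0,0,0,0,-0.5,-1],[0,0,0,0,0,-2,-1],[0,0,0,0,0,-4,-1],[0,0,0,0,0,-5,-1],[0,0,0,0,0,-3,-1],[0,0,0,0,0,-1,-1],[0,0,0,0,0,0,-1],[0,0,0,0,0,0,-1]]'; python3 -m inch '[[0,0,0,-2,0,0,-1],[0,0,0,-4,0,0,-1],[0,0,0,-4,0,0,-1],[0,0,0,-2,0,0,-1],[0,0,0,0,0,0,-1],[0,0,0,0,0,0,-1],[0,0,0,0,0,0,-1],[0,0,0,0,0,0,-1]]'; python3 - <<'E'
from h import *
a=snap("side","s13");b=snap("top","t13");w=snap("wrist","w13")
crop(a,180,80,120,100,6,"s13c",[],10)
a=np.radians(6.6);R=np.array([[np.cos(a),-np.sin(a)],[np.sin(a),np.cos(a)]])
P=np.array([(-.03,-.018),(.03,-.018),(.03,.018),(-.03,.018),(-.03,-.018)])@R.T+[.5145,.3402]
crop(w,180,0,200,180,4,"w13c",[((0,255,255),proj(w,np.c_[P,[.105]*5]))],10)
s=sensors.get_state();print(s["tcp_pos"],s["force"],s["clock"])
E
```

```text
clock: 30.8
tcp_pos: [0.494, 0.2124, 0.2003]
tool_rot: [-0.0, 0.665, 0.747, -0.001]
force: [-0.2, -0.1, -0.9]
gripper_width: 0.0006
clock: 31.8
tcp_pos: [0.5084, 0.095, 0.2015]
tool_rot: [-0.0, 0.665, 0.747, 0.0]
force: [-0.4, 1.0, 0.5]
gripper_width: 0.0007
[0.50853087 0.09428071 0.20156574] [ 0.18912893  0.18741219 -0.75804195] 31.95
```

View pics/w13c.png

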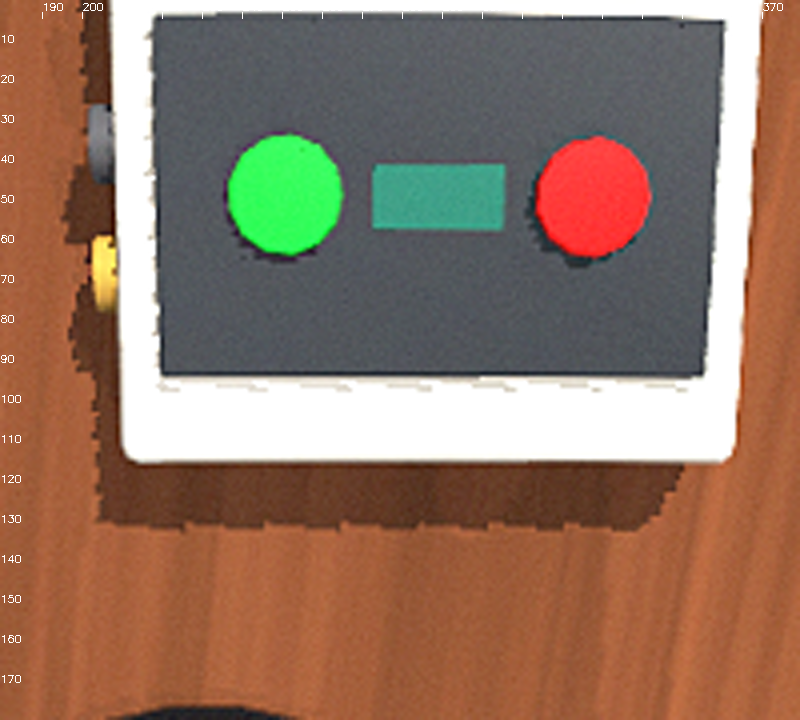

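View pics/s13.png

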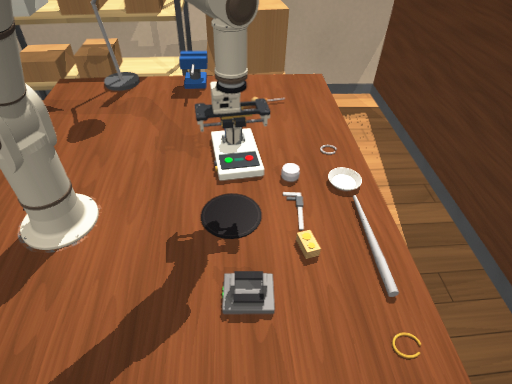

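View pics/t13.png

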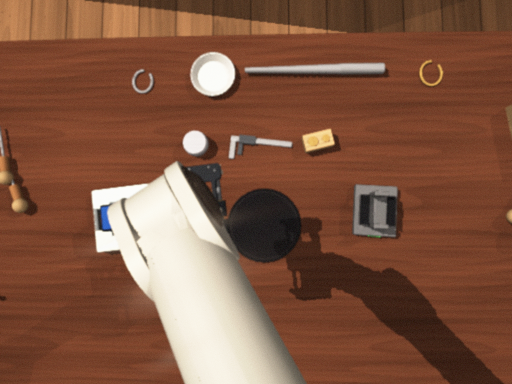

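The green and red keys look intact at (250,48) and (327,48) in the wrist crop, and the bystanders are where they started. One last numeric check of the pack in the bay, then hand in.

```bash
python3 - <<'E'
from h import *
d=load("w11")
im=cv2.cvtColor(d["img"],cv2.COLOR_RGB2HSV)
m=((im[:,:,0]>95)&(im[:,:,0]<125)&(im[:,:,1]>130)&(im[:,:,2]>120)).astype(np.uint8)
k,lab,st,ce=cv2.connectedComponentsWithStats(m);i=1+st[1:,4].argmax();print(st[i])
c=max(cv2.findContours((lab==i).astype(np.uint8),0,2)[0],key=len);b=cv2.boxPoints(cv2.minAreaRect(c));X=back(d,b,.105)[:,:2]
print(X.mean(0));e=X[1]-X[0],X[2]-X[1];print([(np.linalg.norm(v).round(4),np.degrees(np.arctan2(v[1],v[0])).round(1)) for v in e])
s=load("s10");im=cv2.cvtColor(s["img"],cv2.COLOR_RGB2HSV);m=((im[:,:,0]>95)&(im[:,:,0]<125)&(im[:,:,1]>130)&(im[:,:,2]>120)).astype(np.uint8);m[:110]=0;m[140:]=0;m[:,:215]=0;m[:,245:]=0
y,x=np.nonzero(m);print(x.mean(),y.mean(),proj(s,[[.5145,.3402,.105]]))
E
```

```text
[ 264    8   72   44 3032]
[0.51484246 0.34002691]
[(np.float64(0.0281), np.float64(96.2)), (np.float64(0.0495), np.float64(6.7))]
233.044776119403 121.32835820895522 [[232.30211071 121.52801378]]
```

The wrist view puts the pack at (0.5148,0.3400) with yaw 6.7°, under 1 mm from the bay centre. Its top is at the expected height. Handing in.

```bash
python3 -c "
from plant import ctrl
print(ctrl.hand_in())"
```

```text
the job is handed in; nothing more can be done
None
```

I completed the whole sequence and handed it in at about 32 s of the 72 s allowed. The hand-in reports no verdict, so the results below are my own checks.

**What I did:**
- **Release:** I squeezed both side buttons flush (opening 36.6 mm) and lifted the pack straight out of the cradle.
- **Leather pad:** I stood the pack upright on the pad and let go. It touched down at the expected height.
- **Bay:** I took it again by its blue end faces (opening 59.8 mm) and lowered it into the bay in small steps. It reached the floor within 0.1 mm of the expected height with no side force, and I let go.
- **Green key:** I pressed it with closed fingers, reading 9.7 and then 11.8 N at the tool, above 5 N for well over half a second. Then I withdrew well clear.

**Last checks:**
- **Pack:** the wrist view puts it at (0.5148, 0.3400), under 1 mm from the measured bay centre (0.5145, 0.3402), with yaw 6.7° against the unit's 6.6°. The side view agrees to about 1 px on its top. I took these pictures before the key press and did not re-measure the pack afterwards, but nothing touched it after them.
- **Keys and bystanders:** both keys look intact. The red key was never approached, and by eye the bystanders have not moved.
- **Touching:** the tool reads about zero force, with nothing in contact.

**Disagreement:** early on, the wrist and fixed cameras differed by about 2 mm on the pack's y in the cradle. I aimed between them and the grip closed evenly.

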